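# Put the small tins up on the narrow ledge behind the hob

## Robot

A 6-joint arm with a two-finger parallel gripper is mounted at the origin on the work surface. World frame = base frame: x ahead of the robot, y to its left, z up, the work surface at z = 0. Lengths are in m, angles in rad, forces in N, time in s.
With the tool pointing down it reaches from about 0.3 to 0.85 m from the base axis. Payload 5.4 kg.
Tool frame: the origin (TCP) lies on the centre line of the jaws, within the pads' length; the fingertips stand arm.finger_overhang ahead of it and the grasp point (between the pads) lies 8 mm behind it (arm.finger_overhang is the distance from the TCP to the fingertips, in m); z points along the fingers, y is the direction in which the jaws open and shut (so a half turn about z gives the same grasp; the last joint's range is limited). The gripper opens to 85 mm and grips with 20 to 120 N. Pads are 22 mm wide; open, the fingers measure 114 mm over their backs; the gripper's body (76 mm by 85 mm) begins 54 mm behind the grasp point. The pads swing forward as they close: fully open they stand 13 mm farther back than shut.
Start: joints at [-1.343, 0.158, 1.597, -0, 1.386, -0.21], TCP at [0.244, -0.521, 0.242] pointing down, gripper open.
Joint ranges: [-2.91, 2.91], [-0.94, 2.29], [0.18, 2.7], [-1.29, 4.43], [0.17, 2.64], [-3, 3]. Speed limits (rad/s): [2.57, 2.57, 3.14, 3.14, 3.14, 3.14].

## Interface

Orientations are given as [roll, pitch, yaw] about the fixed x, y, z axes, in that order (R = Rz(yaw) Ry(pitch) Rx(roll)).
In Python, from plant import telemetry, viewer, arm gives the robot as it stands. The module is installed in compiled form; this text tells all that it offers.
- The arm moves only by the tool carry_out, never from a script. Its argument "rows" is a list of rows, each an object of numbers: "gripper": the closure in counts, from 0 (fully open) to 255 (shut); "dx", "dy", "dz": the shift along the tool's x, y, z in units of 25 mm (1.0 is 25 mm); "wx", "wy", "wz": the turn, a rotation vector about the tool's x, y, z in units of 6 degrees (1.0 is 6 degrees). In form: [{"gripper": .., "dx": .., "dy": .., "dz": .., "wx": .., "wy": .., "wz": ..}, ...]. A call has 1 to 12 rows; each row is the pose to reach, as a shift and turn from the pose measured when the call began, along the tool's axes at that moment; what a row does not reach only later rows make up. A row lasts 1/10 s, in which the tool goes at most 50 mm and 8.59 degrees, less where a joint would pass 70% of its speed; a pose out of reach is approached as far as the arm can. A call with a gripper value outside its range is refused whole. The fingers move at their own pace and stop on an object; "grip_force" is the grip in N (left out, the last holds). Time passes only in rows, so rows that repeat a pose let the fingers close. It gives the time, the measured TCP pose, the force and the opening at its end, in the units of the state.
- telemetry.state(): the state, without advancing time (a new reading comes with each control period).
- viewer.snapshot(name): name is "side" or "top" or "wrist"; returns the picture (400x640x3 uint8, blue, green, red); there is no depth.
- viewer.get_calibration(name): a dict with "camera_matrix" (3x3 intrinsics, pixels), "view" (4x4, takes a point from world to camera coordinates). Camera axes: x right, y down, z forward; pixel columns grow to the right and rows downward; lengths in m; the calibration is good to about 2 mm. The wrist camera is an equidistant fisheye: a pixel r from the principal point sees the ray r / f radians off the axis. A picture is of the moment at which its call begins: read the wrist's pose just before it. get_calibration takes no time and is no camera call; for the wrist camera it gives the pose at the moment of the call.
- arm.job_done(): hands the job in, once; it reports no verdict.
The state is a dict: "time": time; "joints": joint angles; "qvel": joint speeds; "effort": joint torques, N m; "tcp_pos": TCP position; "tcp_rot": TCP orientation; "contact_force": force on the tool from outside, world axes, zero at the start; "wrist_torque": the same for the moment, N m; "grip_width": finger opening in m.
Only numpy, scipy, OpenCV 4.12 (cv2) and the standard library are available. Lean on these libraries where they do the work, as an engineer would, in place of code of your own. Each camera call takes 0.05 s, during which the arm holds its last target.

## Task

Slide the pan, without lifting it off the hob, from the large ring across onto the centre of the small ring so it is out of the way, and leave it there while you stand every squat tin upright on the narrow wooden ledge behind the hob, each centred on the plank's width and none sticking out past its ends. Once all the tins are up, slide the pan, again without lifting or tipping it, back onto the centre of the large ring, and let go. Leave the tall can where it is.

Things in the scene. Friction and masses are not known exactly. Their poses are not given: they have to be found in the camera images.
- pan: shallow lidded steel pan, 160 mm across and 52 mm high, base 148 mm across, about 0.6 kg, standing on the hob. Origin: centre of its underside. Its lid is fixed on. Two small side loops stick out 100 mm from the axis along its +x and -x, 32 to 40 mm high. It slides on the hob with friction about 0.6, so it is best slid slowly
- pan_handle (a point): middle of the pan's lid handle, 78 mm straight above the pan's origin: a straight round bar 16 mm thick and 60 mm long along the pan's x axis, bridging the lid with 18 mm free below the bar; its ends bend down to the lid
- ring_large: the large cooking ring printed on the hob, 176 mm across, flat; origin at its centre, on the hob's top face (12 mm above the work surface). The pan starts here
- ring_small: the small ring printed on the hob, 140 mm across, flat; origin at its centre, on the hob's top face, 180 mm from the large ring's centre, to its left or right
- hob: fixed flat black glass hob, 240 mm (x) by 410 mm (y) and 12 mm thick; origin at the centre of its underside, on the work surface
- ledge_top (a point): centre of the top face of the narrow wooden ledge, 110 mm above the work surface: a fixed level plank 44 mm deep (x), 370 mm long (y), 18 mm thick, on two thin legs 150 mm either side of the middle; it has no rim or back wall; it stands behind the hob as seen from the robot. x and y of this frame are the plank's depth and length
- tin1: squat steel food tin with a paper band, an upright cylinder 64 mm in diameter and 42 mm high, about 0.15 kg; origin at its centre (21 mm above its underside), z along its axis; stands on the work surface left or right of the hob at the start; may be absent (None)
- tin2: squat steel food tin with a paper band, an upright cylinder 64 mm in diameter and 42 mm high, about 0.15 kg; origin at its centre (21 mm above its underside), z along its axis; stands on the work surface left or right of the hob at the start; may be absent (None)
- tin3: squat steel food tin with a paper band, an upright cylinder 64 mm in diameter and 42 mm high, about 0.15 kg; origin at its centre (21 mm above its underside), z along its axis; stands on the work surface left or right of the hob at the start; may be absent (None)
- tin4: squat steel food tin with a paper band, an upright cylinder 64 mm in diameter and 42 mm high, about 0.15 kg; origin at its centre (21 mm above its underside), z along its axis; stands on the work surface left or right of the hob at the start; may be absent (None)
- tin5: squat steel food tin with a paper band, an upright cylinder 64 mm in diameter and 42 mm high, about 0.15 kg; origin at its centre (21 mm above its underside), z along its axis; stands on the work surface left or right of the hob at the start; may be absent (None)
- tall_can: bystander, leave alone: tall food can 73 mm in diameter, 110 mm high, origin at its centre
Not all that is in view belongs to the job. What is meant by the pan is not blue, and is the smaller of those in its own colour.

How it is judged:
On the way, in this order (a step that is already met when the one before it is completed fails the run):
1. the pan stands released, centred on the small ring (within 20 mm) (horizontal distance between pan and ring_small below 0.02 m and linear speed of pan below 0.02 m/s and angle between pan's own z axis and vertical below 0.08 rad and contact force between pan and the fingers below 0.2 N), for 0.3 s.
2. every squat tin stands upright on the ledge, released, with the pan still on the small ring (within 60 mm) (z of tin1 in the frame of ledge_top between 0.015 and 0.027 m and x of tin1 in the frame of ledge_top between -0.012 and 0.012 m and y of tin1 in the frame of ledge_top between -0.158 and 0.158 m and linear speed of each of tin1, tin2, tin3, tin4, tin5 below 0.02 m/s and (angle between tin1's own z axis and vertical below 0.12 rad or angle between tin1's own z axis and vertical above 3.02 rad) and z of tin2 in the frame of ledge_top between 0.015 and 0.027 m and x of tin2 in the frame of ledge_top between -0.012 and 0.012 m and y of tin2 in the frame of ledge_top between -0.158 and 0.158 m and (angle between tin2's own z axis and vertical below 0.12 rad or angle between tin2's own z axis and vertical above 3.02 rad) and z of tin3 in the frame of ledge_top between 0.015 and 0.027 m and x of tin3 in the frame of ledge_top between -0.012 and 0.012 m and y of tin3 in the frame of ledge_top between -0.158 and 0.158 m and (angle between tin3's own z axis and vertical below 0.12 rad or angle between tin3's own z axis and vertical above 3.02 rad) and z of tin4 in the frame of ledge_top between 0.015 and 0.027 m and x of tin4 in the frame of ledge_top between -0.012 and 0.012 m and y of tin4 in the frame of ledge_top between -0.158 and 0.158 m and (angle between tin4's own z axis and vertical below 0.12 rad or angle between tin4's own z axis and vertical above 3.02 rad) and z of tin5 in the frame of ledge_top between 0.015 and 0.027 m and x of tin5 in the frame of ledge_top between -0.012 and 0.012 m and y of tin5 in the frame of ledge_top between -0.158 and 0.158 m and (angle between tin5's own z axis and vertical below 0.12 rad or angle between tin5's own z axis and vertical above 3.02 rad) and horizontal distance between pan and ring_small below 0.06 m and contact force between each of tin1, tin2, tin3, tin4, tin5 and the fingers below 0.2 N), for 0.3 s.
3. the pan is back, centred on the large ring (within 20 mm) (horizontal distance between pan and ring_large below 0.02 m and linear speed of pan below 0.02 m/s and angle between pan's own z axis and vertical below 0.08 rad), for 0.2 s.
At the end, for the whole second after the job is handed in: every squat tin present stands upright (within 7 degrees) and at rest on the ledge's plank, its axis within 12 mm of the plank's centre line and within 158 mm of the plank's middle lengthwise; the pan stands upright and at rest on the hob within 20 mm of the large ring's centre (all of step 3 and z of tin1 in the frame of ledge_top between 0.015 and 0.027 m and x of tin1 in the frame of ledge_top between -0.012 and 0.012 m and y of tin1 in the frame of ledge_top between -0.158 and 0.158 m and linear speed of each of tin1, tin2, tin3, tin4, tin5 below 0.02 m/s and (angle between tin1's own z axis and vertical below 0.12 rad or angle between tin1's own z axis and vertical above 3.02 rad) and z of tin2 in the frame of ledge_top between 0.015 and 0.027 m and x of tin2 in the frame of ledge_top between -0.012 and 0.012 m and y of tin2 in the frame of ledge_top between -0.158 and 0.158 m and (angle between tin2's own z axis and vertical below 0.12 rad or angle between tin2's own z axis and vertical above 3.02 rad) and z of tin3 in the frame of ledge_top between 0.015 and 0.027 m and x of tin3 in the frame of ledge_top between -0.012 and 0.012 m and y of tin3 in the frame of ledge_top between -0.158 and 0.158 m and (angle between tin3's own z axis and vertical below 0.12 rad or angle between tin3's own z axis and vertical above 3.02 rad) and z of tin4 in the frame of ledge_top between 0.015 and 0.027 m and x of tin4 in the frame of ledge_top between -0.012 and 0.012 m and y of tin4 in the frame of ledge_top between -0.158 and 0.158 m and (angle between tin4's own z axis and vertical below 0.12 rad or angle between tin4's own z axis and vertical above 3.02 rad) and z of tin5 in the frame of ledge_top between 0.015 and 0.027 m and x of tin5 in the frame of ledge_top between -0.012 and 0.012 m and y of tin5 in the frame of ledge_top between -0.158 and 0.158 m and (angle between tin5's own z axis and vertical below 0.12 rad or angle between tin5's own z axis and vertical above 3.02 rad) and z of pan in the frame of ring_large between -0.004 and 0.004 m); the robot touches nothing.
It fails at once if the pan is lifted more than 12 mm off the hob (z of pan in the frame of ring_large above 0.012 m).
It fails at once if the pan is tipped by more than 17 degrees (angle between pan's own z axis and vertical above 0.3 rad).
It fails at once if the tall can is moved more than 40 mm (distance of tall_can from where it was at the start of the episode above 0.04 m).
Of tin1, tin2, tin3, tin4, tin5 only 3 to 5 are there at a start; the rules pass over those that are not, and their reading is None.
At some moment in a run one of pan may be knocked a few centimetres aside while the robot is not near it.
Once in a run the grip may slacken for a moment while it holds something.
It also fails if it takes over 210 s, if anything falls off the work surface, if the arm or the gripper's body presses on something with over 40 N, if the wrist force passes 120 N, or if a joint passes its speed limit or range.

## Working session

There is one attempt and no reset: what is moved stays moved. The work goes in short steps, Python scripts to look and compute and a tool call to move; the robot and the scene stay as the last step left them, time stands still between calls to the robot, and variables do not carry over. Pictures are saved under pics/ and viewed, and the job is handed in when it is done.

Besides the shell and the picture viewer there is one more tool, called after "Request:" in YAML: its name, and indented under it one key for each argument. carry_out: Moves the arm, as the interface text tells. Its arguments: {"type":"object","properties":{"rows":{"type":"array"},"grip_force":{"type":"number"}},"required":["rows"]}

```bash
mkdir -p pics; ls
cat > h.py <<'E'
import numpy as np, cv2
from plant import telemetry, viewer, arm
def save(n,tag):
    im=viewer.snapshot(n); cv2.imwrite(f'pics/{tag}.png',im); np.save(f'pics/{tag}.npy',im); return im
def ray(name,uv,C=None):
    C=C or viewer.get_calibration(name); K=np.array(C['camera_matrix']);V=np.array(C['view'])
    x=(uv[0]-K[0,2])/K[0,0];y=(uv[1]-K[1,2])/K[1,1]
    if name=='wrist':
        r=np.hypot(x,y); d=np.array([x/r*np.sin(r),y/r*np.sin(r),np.cos(r)]) if r>0 else np.array([0,0,1.])
    else: d=np.array([x,y,1.])
    R=V[:3,:3];t=V[:3,3]; return -R.T@t, R.T@d
def hit(name,uv,z,C=None):
    o,d=ray(name,uv,C); return o+d*(z-o[2])/d[2]
def proj(name,p,C=None):
    C=C or viewer.get_calibration(name); K=np.array(C['camera_matrix']);V=np.array(C['view'])
    c=V[:3,:3]@np.array(p)+V[:3,3]
    if name=='wrist':
        th=np.arctan2(np.hypot(c[0],c[1]),c[2]); n=np.hypot(c[0],c[1]); x,y=c[0]/n*th,c[1]/n*th
    else: x,y=c[0]/c[2],c[1]/c[2]
    return np.array([K[0,0]*x+K[0,2],K[1,1]*y+K[1,2]])
E
python3 - <<'E'
from h import *
print(telemetry.state()); print(arm.finger_overhang)
for n in ['side','top','wrist']:
    save(n,n+'0'); c=viewer.get_calibration(n); print(n,np.round(c['camera_matrix'],1).tolist(),np.round(c['view'],3).tolist())
E
```

```text
pics
{'time': 0.0, 'joints': array([-1.34309372e+00,  1.59060977e-01,  1.59827701e+00,  2.61996189e-05,
        1.38620053e+00, -2.10125685e-01]), 'qvel': array([ 0.00034546,  0.00030427, -0.00083771, -0.00040426,  0.00115706,
        0.0008174 ]), 'effort': array([-1.28158328e-03, -3.96006417e+01, -3.31428659e+01, -3.58317520e-04,
        8.38254753e-03, -7.79069182e-06]), 'tcp_pos': array([ 0.24362147, -0.5201799 ,  0.24128776]), 'tcp_rot': array([-3.13969496e+00, -4.31052410e-04,  4.37823045e-01]), 'contact_force': array([-0.31092844,  0.06325234, -0.25217247]), 'wrist_torque': array([-0.01482151, -0.00359649,  0.04086789]), 'grip_width': 0.08499145235869744}
0.011
side [[488.4, 0.0, 320.5], [0.0, 488.4, 207.7], [0.0, 0.0, 1.0]] [[-0.803, -0.596, -0.008, 0.341], [-0.415, 0.568, -0.711, 0.237], [0.428, -0.567, -0.704, 1.378], [0.0, 0.0, 0.0, 1.0]]
top [[435.2, 0.0, 317.9], [0.0, 435.2, 207.3], [0.0, 0.0, 1.0]] [[0.026, -1.0, 0.01, -0.021], [-0.997, -0.027, -0.076, 0.441], [0.076, -0.008, -0.997, 1.451], [0.0, 0.0, 0.0, 1.0]]
wrist [[309.7, 0.0, 316.9], [0.0, 309.7, 207.6], [0.0, 0.0, 1.0]] [[0.424, -0.906, -0.002, -0.574], [-0.873, -0.409, 0.266, -0.035], [-0.241, -0.111, -0.964, 0.381], [0.0, 0.0, 0.0, 1.0]]
```

View pics/top0.png

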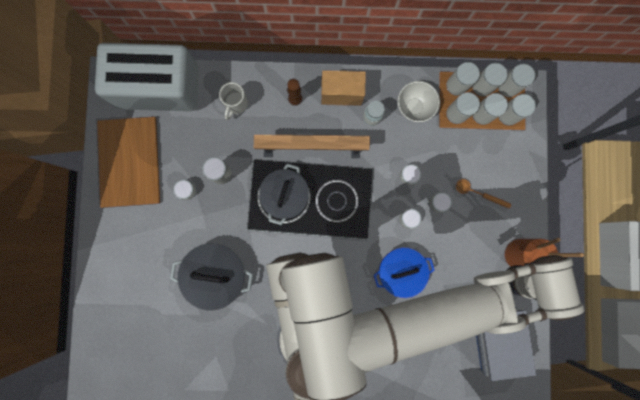

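View pics/side0.png

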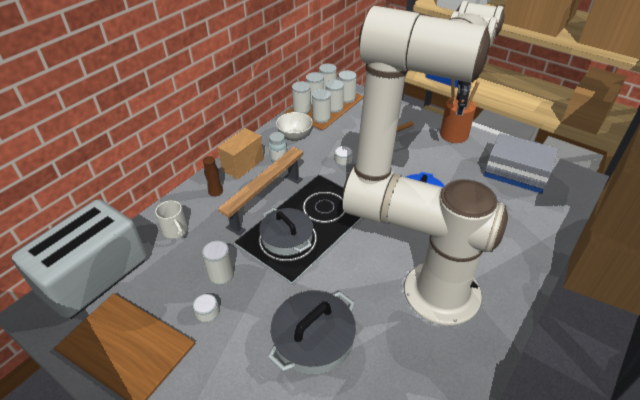

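View pics/wrist0.png

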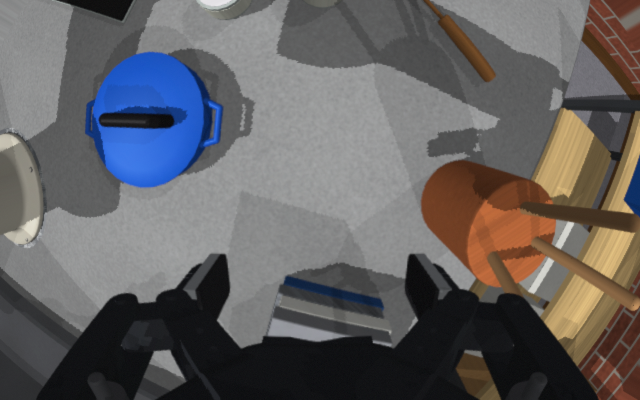

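Run:
```python
from h import *
im=np.load('pics/top0.npy')
cv2.imwrite('pics/c1.png',cv2.resize(im[145:240,240:380],None,fx=5,fy=5,interpolation=cv2.INTER_CUBIC))
cv2.imwrite('pics/c2.png',cv2.resize(im[140:250,380:520],None,fx=5,fy=5,interpolation=cv2.INTER_CUBIC))
cv2.imwrite('pics/c3.png',cv2.resize(im[145:220,150:250],None,fx=5,fy=5,interpolation=cv2.INTER_CUBIC))
```

```text
(no output)
```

View pics/c1.png

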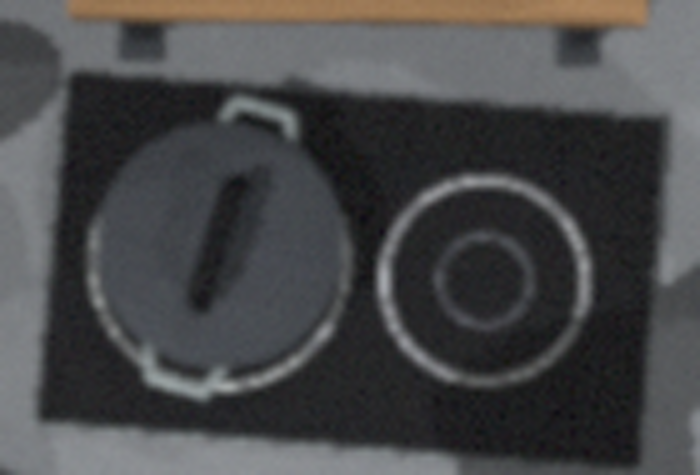

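View pics/c2.png

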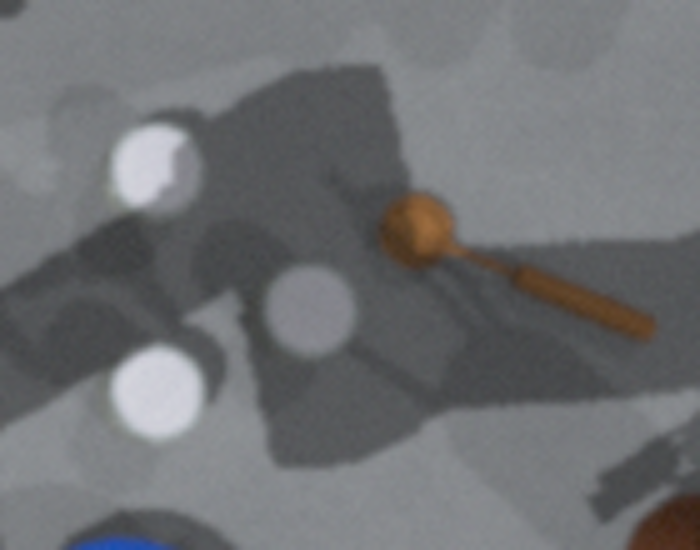

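View pics/c3.png

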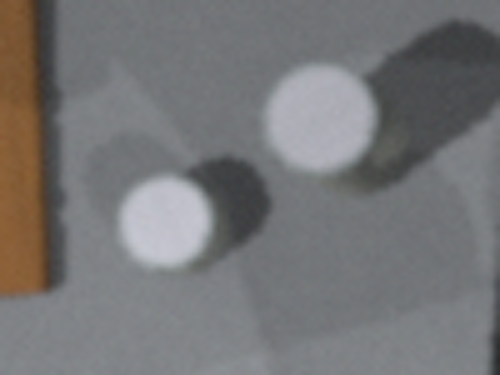

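```bash
cat > m.py <<'E'
from h import *
C=viewer.get_calibration('top'); C={k:np.array(v) for k,v in C.items()}
def blobs(mask,box,amin=30):
    m=np.zeros_like(mask); x0,y0,x1,y1=box; m[y0:y1,x0:x1]=mask[y0:y1,x0:x1]
    n,l,s,c=cv2.connectedComponentsWithStats(m.astype(np.uint8)); 
    return [(c[i],s[i,4],(l==i)) for i in range(1,n) if s[i,4]>=amin]
def quad(mask,z):
    cs,_=cv2.findContours(mask.astype(np.uint8),cv2.RETR_EXTERNAL,cv2.CHAIN_APPROX_NONE)
    c=max(cs,key=cv2.contourArea)[:,0,:]
    P=np.array([hit('top',p,z,C)[:2] for p in c]); return cv2.minAreaRect((P*1000).astype(np.float32)),P
E
python3 - <<'E'
from m import *
im=np.load('pics/top0.npy'); g=im.max(2); hsv=cv2.cvtColor(im,cv2.COLOR_BGR2HSV)
# tins bright
for name,box,th in [('L',(165,150,235,215),190),('R',(395,155,425,235),190),('g',(430,185,456,218),112)]:
    for c,a,l in blobs(g>th,box): 
        cs,_=cv2.findContours(l.astype(np.uint8),0,1); print(name,c.round(1),a,hit('top',c,.042,C).round(4),cv2.minEnclosingCircle(cs[0]))
# ledge
m=(hsv[...,0]>8)&(hsv[...,0]<22)&(hsv[...,1]>90)
b=max(blobs(m,(240,120,385,160)),key=lambda t:t[1]); print('ledge',quad(b[2],.11)[0])
# hob
m=(g<60); b=max(blobs(m,(240,155,385,245)),key=lambda t:t[1]); print('hob',quad(cv2.morphologyEx(b[2].astype(np.uint8),cv2.MORPH_CLOSE,np.ones((15,15))),.012)[0])
# small ring
m=(g>90); 
for c,a,l in blobs(m,(312,175,362,228),20): 
    ys,xs=np.nonzero(l); P=np.array([hit('top',(x,y),.012,C)[:2] for x,y in zip(xs,ys)])
    e=cv2.fitEllipse((P*1000).astype(np.float32)); A=np.c_[2*P,np.ones(len(P))]; s=np.linalg.lstsq(A,(P**2).sum(1),rcond=None)[0]; print('ring',a,s[:2].round(4),np.sqrt(s[2]+s[0]**2+s[1]**2))
# handle
m=(g<45)
for c,a,l in blobs(m,(270,173,300,212),20):
    r,P=quad(l,.09); print('handle',c,a,r)
E
```

```text
L [182.5 189.1] 195 [0.4882 0.4418 0.042 ] ((182.3041229248047, 189.05670166015625), 7.966062068939209)
R [408.5 172.3] 134 [ 0.565  -0.3085  0.042 ] ((410.0, 173.0), 7.810349941253662)
R [411.1 218.2] 222 [ 0.4116 -0.3189  0.042 ] ((410.8185729980469, 218.40264892578125), 8.527026176452637)
g [441.8 201.5] 252 [ 0.47   -0.4207  0.042 ] ((441.78570556640625, 201.60714721679688), 9.046819686889648)
ledge ((643.0433959960938, 17.3529052734375), (45.397705078125, 367.7275695800781), 1.6113468408584595)
hob ((472.0599670410156, 17.673110961914062), (407.7337341308594, 239.91065979003906), 86.25485229492188)
ring 234 [ 0.4662 -0.0711] 0.068377801400138
handle [283.26666667 192.775     ] 120 ((479.2137451171875, 103.60107421875), (16.278295516967773, 88.6202163696289), 73.50273132324219)
```

```bash
cat > d.py <<'E'
import sys
from h import *
from scipy.spatial.transform import Rotation as Ro
def delta(x,y,z,yaw):
    s=telemetry.state(); R0=Ro.from_euler('xyz',s['tcp_rot']); p=np.array(s['tcp_pos'])
    R1=Ro.from_euler('xyz',[np.pi,0,np.radians(yaw)])
    d=R0.inv().apply(np.array([x,y,z])-p)/.025; w=np.degrees((R0.inv()*R1).as_rotvec())/6
    print('t',round(s['time'],2),'pos',p.round(4),'rpy',np.degrees(s['tcp_rot']).round(1),'w',round(s['grip_width'],4),'F',np.round(s['contact_force'],1))
    print('d',d.round(2),'w',w.round(2))
if __name__=='__main__':
    a=sys.argv[1:]
    for t in a: delta(*map(float,t.split(',')))
E
python3 - <<'E'
from m import *
im=np.load('pics/top0.npy');g=im.max(2)
for n,uv,z in [('can',(214,168.5),.11),('jar',(373,108),.08),('box',(343,85),.08),('T2',(410.8,173.8),.042),('T2s',(410,173),.042),('blue',(405,272),.08),('bowl',(418,102),.06)]: print(n,hit('top',uv,z,C).round(3))
E
python3 d.py .479,.1036,.24,-16.5
```

```text
can [0.549 0.324 0.11 ]
jar [ 0.769 -0.181  0.08 ]
box [ 0.844 -0.081  0.08 ]
T2 [ 0.56  -0.316  0.042]
T2s [ 0.563 -0.314  0.042]
blue [ 0.237 -0.292  0.08 ]
bowl [ 0.8   -0.334  0.06 ]
t 0.15 pos [ 0.2436 -0.5203  0.2415] rpy [-179.9   -0.    25.1] w 0.0853 F [-0.7 -0.7 -0.9]
d [ 19.11 -18.61   0.09] w [-0.01  0.    6.93]
```

Request:
carry_out:
  rows:
    - {"gripper":0,"dx":19.1,"dy":-18.6,"dz":0,"wz":6.9}
    - {"gripper":0,"dx":19.1,"dy":-18.6,"dz":0,"wz":6.9}
    - {"gripper":0,"dx":19.1,"dy":-18.6,"dz":0,"wz":6.9}
    - {"gripper":0,"dx":19.1,"dy":-18.6,"dz":0,"wz":6.9}
    - {"gripper":0,"dx":19.1,"dy":-18.6,"dz":0,"wz":6.9}
    - {"gripper":0,"dx":19.1,"dy":-18.6,"dz":0,"wz":6.9}
    - {"gripper":0,"dx":19.1,"dy":-18.6,"dz":0,"wz":6.9}
    - {"gripper":0,"dx":19.1,"dy":-18.6,"dz":0,"wz":6.9}
    - {"gripper":0,"dx":19.1,"dy":-18.6,"dz":0,"wz":6.9}
    - {"gripper":0,"dx":19.1,"dy":-18.6,"dz":0,"wz":6.9}
    - {"gripper":0,"dx":19.1,"dy":-18.6,"dz":0,"wz":6.9}
    - {"gripper":0,"dx":19.1,"dy":-18.6,"dz":0,"wz":6.9}

```text
$.rows[0]: bad value
```

```bash
python3 d.py .479,.1036,.2,-16.5; python3 -c "
from h import *
save('top','top1')"
```

```text
t 0.15 pos [ 0.2436 -0.5203  0.2415] rpy [-179.9   -0.    25.1] w 0.0853 F [-0.7 -0.7 -0.9]
d [ 19.11 -18.61   1.69] w [-0.01  0.    6.93]
```

View pics/top1.png

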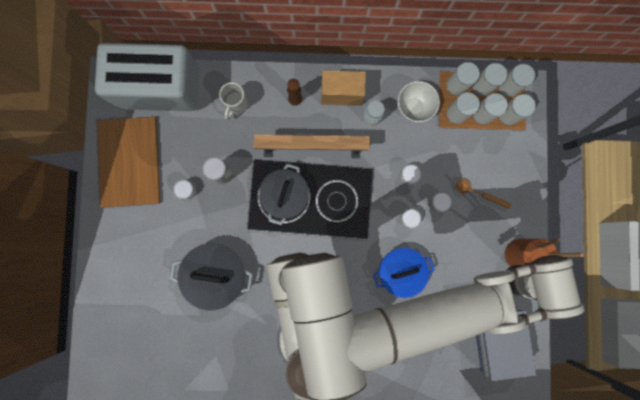

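Request:
carry_out:
  rows:
    - {"gripper":0,"dx":2,"dy":-2,"dz":0,"wx":0,"wy":0,"wz":1}

```text
time: 0.3
tcp_pos: [0.2591, -0.4763, 0.2409]
tcp_rot: [-3.141, 0.001, 0.327]
contact_force: [1.6, 1.5, 0.6]
grip_width: 0.0854
```

Request:
carry_out:
  rows:
    - {"gripper":0,"dx":17,"dy":-17,"dz":0,"wx":0,"wy":0,"wz":6}

```text
time: 0.4
tcp_pos: [0.2823, -0.428, 0.241]
tcp_rot: [-3.139, 0.0, 0.175]
contact_force: [1.2, 1.3, 0.6]
grip_width: 0.0853
```

```bash
python3 d.py .479,.1036,.24,-16.5
```

```text
t 0.4 pos [ 0.2823 -0.428   0.241 ] rpy [-179.9    0.    10. ] w 0.0853 F [1.2 1.3 0.6]
d [ 11.45 -19.57   0.08] w [-0.02  0.01  4.42]
```

Request:
carry_out:
  rows:
    - {"gripper":0,"dx":11.45,"dy":-19.6,"dz":0,"wx":0,"wy":0,"wz":4.4}
    - {"gripper":0,"dx":11.45,"dy":-19.6,"dz":0,"wx":0,"wy":0,"wz":4.4}
    - {"gripper":0,"dx":11.45,"dy":-19.6,"dz":0,"wx":0,"wy":0,"wz":4.4}
    - {"gripper":0,"dx":11.45,"dy":-19.6,"dz":0,"wx":0,"wy":0,"wz":4.4}
    - {"gripper":0,"dx":11.45,"dy":-19.6,"dz":0,"wx":0,"wy":0,"wz":4.4}
    - {"gripper":0,"dx":11.45,"dy":-19.6,"dz":0,"wx":0,"wy":0,"wz":4.4}
    - {"gripper":0,"dx":11.45,"dy":-19.6,"dz":0,"wx":0,"wy":0,"wz":4.4}
    - {"gripper":0,"dx":11.45,"dy":-19.6,"dz":0,"wx":0,"wy":0,"wz":4.4}
    - {"gripper":0,"dx":11.45,"dy":-19.6,"dz":0,"wx":0,"wy":0,"wz":4.4}
    - {"gripper":0,"dx":11.45,"dy":-19.6,"dz":0,"wx":0,"wy":0,"wz":4.4}
    - {"gripper":0,"dx":11.45,"dy":-19.6,"dz":0,"wx":0,"wy":0,"wz":4.4}
    - {"gripper":0,"dx":11.45,"dy":-19.6,"dz":0,"wx":0,"wy":0,"wz":4.4}

```text
time: 1.6
tcp_pos: [0.4791, 0.1079, 0.242]
tcp_rot: [-3.139, 0.002, -0.282]
contact_force: [0.6, -0.6, -0.3]
grip_width: 0.0855
```

```bash
python3 d.py .479,.1036,.14,-16.5; python3 -c "
from h import *
save('top','top2'); save('wrist','wrist2'); print(proj('wrist',[.479,.1036,.098]))
import json; C=viewer.get_calibration('wrist'); print(np.array(C['view'])[:3].round(4).tolist())"
```

```text
t 1.6 pos [0.4791 0.1079 0.242 ] rpy [-1.798e+02  1.000e-01 -1.620e+01] w 0.0855 F [ 0.6 -0.6 -0.3]
d [0.05 0.18 4.08] w [-0.03  0.02  0.06]
[320.56175054 196.34036228]
[[-0.2774, -0.9607, -0.0033, 0.2361], [-0.9257, 0.2664, 0.2685, 0.3792], [-0.257, 0.0775, -0.9633, 0.4943]]
```

View pics/top2.png

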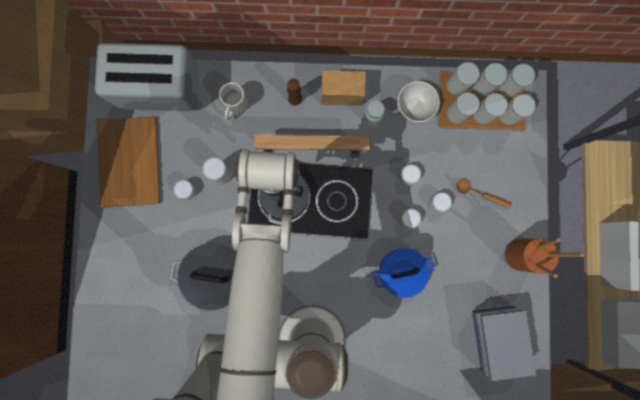

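View pics/wrist2.png

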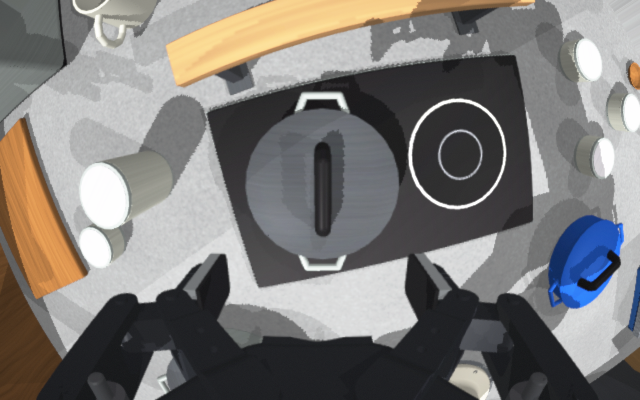

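Run:
```python
from m import *
im=np.load('pics/wrist2.npy');g=im.max(2); Cw=viewer.get_calibration('wrist')
Cw={k:np.array(v) for k,v in Cw.items()}
for c,a,l in blobs(g<45,(300,130,345,250),100):
    ys,xs=np.nonzero(l);P=np.array([hit('wrist',(x,y),.096,Cw)[:2] for x,y in zip(xs,ys)])
    print(c,a,cv2.minAreaRect((P*1000).astype(np.float32)),P.mean(0))
for c,a,l in blobs(g>170,(400,90,515,215),80):
    ys,xs=np.nonzero(l);P=np.array([hit('wrist',(x,y),.012,Cw)[:2] for x,y in zip(xs,ys)])
    s=np.linalg.lstsq(np.c_[2*P,np.ones(len(P))],(P**2).sum(1),rcond=None)[0]; print('ring',a,s[:2].round(4),np.sqrt(s[2]+s[0]**2+s[1]**2))
```

```text
[322.72649573 180.12962963] 702 ((484.3094787597656, 100.25949096679688), (14.039901733398438, 87.42381286621094), 74.45207214355469) [0.49220586 0.09772133]
ring 1003 [ 0.4635 -0.0762] 0.06884692843022452
ring 110 [ 0.4635 -0.0764] 0.030583111519340705
```

```bash
python3 d.py .479,.1036,.14,-16.5
python3 - <<'E'
from m import *
im=save('wrist','wrist3');g=im.max(2); Cw=viewer.get_calibration('wrist')
Cw={k:np.array(v) for k,v in Cw.items()}
for c,a,l in blobs(g<45,(290,130,355,250),100):
    ys,xs=np.nonzero(l);P=np.array([hit('wrist',(x,y),.096,Cw)[:2] for x,y in zip(xs,ys)])
    print(c,a,(xs.min(),xs.max(),ys.min(),ys.max()),cv2.minAreaRect((P*1000).astype(np.float32)),P.mean(0))
for c,a,l in blobs(g>170,(400,90,515,215),80):
    ys,xs=np.nonzero(l);P=np.array([hit('wrist',(x,y),.012,Cw)[:2] for x,y in zip(xs,ys)])
    s=np.linalg.lstsq(np.c_[2*P,np.ones(len(P))],(P**2).sum(1),rcond=None)[0]; print('ring',a,s[:2].round(4),np.sqrt(s[2]+s[0]**2+s[1]**2))
E
python3 d.py .479,.1036,.14,-16.5
```

```text
t 1.7 pos [0.479  0.1071 0.2418] rpy [-1.799e+02  1.000e-01 -1.610e+01] w 0.0856 F [-0.9 -0.5 -0.3]
d [0.05 0.14 4.07] w [-0.02  0.02  0.07]
[319.65659341 180.74313187] 728 (np.int64(312), np.int64(327), np.int64(142), np.int64(234)) ((484.6645202636719, 101.03858947753906), (13.825983047485352, 87.39020538330078), 74.23851776123047) [0.49204838 0.09879527]
ring 1010 [ 0.4635 -0.0752] 0.06879389654044658
t 1.75 pos [0.4786 0.1055 0.2418] rpy [-1.799e+02  1.000e-01 -1.620e+01] w 0.0854 F [ 0.5 -0.3 -0.5]
d [0.04 0.07 4.07] w [-0.02  0.02  0.05]
```

```bash
python3 d.py .482,.102,.083,-16
```

```text
t 1.75 pos [0.4786 0.1055 0.2418] rpy [-1.799e+02  1.000e-01 -1.620e+01] w 0.0854 F [ 0.5 -0.3 -0.5]
d [0.18 0.11 6.35] w [-0.02  0.02 -0.03]
```

Request:
carry_out:
  rows:
    - {"gripper":0,"dx":0.18,"dy":0.11,"dz":0.8,"wx":0,"wy":0,"wz":0}
    - {"gripper":0,"dx":0.18,"dy":0.11,"dz":1.6,"wx":0,"wy":0,"wz":0}
    - {"gripper":0,"dx":0.18,"dy":0.11,"dz":2.4,"wx":0,"wy":0,"wz":0}
    - {"gripper":0,"dx":0.18,"dy":0.11,"dz":3.2,"wx":0,"wy":0,"wz":0}
    - {"gripper":0,"dx":0.18,"dy":0.11,"dz":4.0,"wx":0,"wy":0,"wz":0}
    - {"gripper":0,"dx":0.18,"dy":0.11,"dz":4.7,"wx":0,"wy":0,"wz":0}
    - {"gripper":0,"dx":0.18,"dy":0.11,"dz":5.3,"wx":0,"wy":0,"wz":0}
    - {"gripper":0,"dx":0.18,"dy":0.11,"dz":5.8,"wx":0,"wy":0,"wz":0}
    - {"gripper":0,"dx":0.18,"dy":0.11,"dz":6.1,"wx":0,"wy":0,"wz":0}
    - {"gripper":0,"dx":0.18,"dy":0.11,"dz":6.35,"wx":0,"wy":0,"wz":0}
    - {"gripper":0,"dx":0.18,"dy":0.11,"dz":6.35,"wx":0,"wy":0,"wz":0}
    - {"gripper":0,"dx":0.18,"dy":0.11,"dz":6.35,"wx":0,"wy":0,"wz":0}

```text
time: 2.95
tcp_pos: [0.4823, 0.1018, 0.0835]
tcp_rot: [-3.14, 0.001, -0.283]
contact_force: [-0.3, -0.0, 0.1]
grip_width: 0.0853
```

```bash
python3 d.py .482,.102,.083,-16;  python3 -c "
from h import *
save('wrist','wrist4')"
```

```text
t 2.95 pos [0.4823 0.1018 0.0835] rpy [-1.799e+02  1.000e-01 -1.620e+01] w 0.0853 F [-0.3 -0.   0.1]
d [-0.01 -0.    0.02] w [-0.02  0.01 -0.03]
```

View pics/wrist4.png

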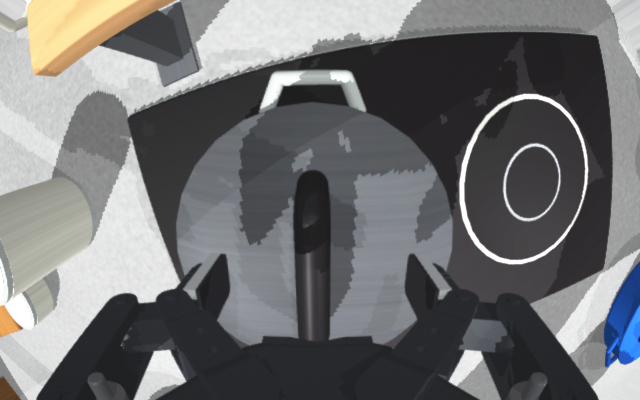

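Request:
carry_out:
  grip_force: 25
  rows:
    - {"gripper":120,"dx":0,"dy":0,"dz":0,"wx":0,"wy":0,"wz":0}
    - {"gripper":150,"dx":0,"dy":0,"dz":0,"wx":0,"wy":0,"wz":0}
    - {"gripper":180,"dx":0,"dy":0,"dz":0,"wx":0,"wy":0,"wz":0}
    - {"gripper":230,"dx":0,"dy":0,"dz":0,"wx":0,"wy":0,"wz":0}
    - {"gripper":255,"dx":0,"dy":0,"dz":0,"wx":0,"wy":0,"wz":0}
    - {"gripper":255,"dx":0,"dy":0,"dz":0,"wx":0,"wy":0,"wz":0}
    - {"gripper":255,"dx":0,"dy":0,"dz":0,"wx":0,"wy":0,"wz":0}

```text
time: 3.7
tcp_pos: [0.4827, 0.1022, 0.0839]
tcp_rot: [-3.139, 0.001, -0.282]
contact_force: [0.3, 1.8, 2.3]
grip_width: 0.0154
```

```bash
python3 d.py .465,-.073,.0835,-16
```

```text
t 3.7 pos [0.4827 0.1022 0.0839] rpy [-179.9    0.   -16.2] w 0.0154 F [0.3 1.8 2.3]
d [ 1.27  6.93 -0.  ] w [-0.02  0.01 -0.03]
```

Request:
carry_out:
  rows:
    - {"gripper":255,"dx":0.03,"dy":0.15,"dz":0,"wx":0,"wy":0,"wz":0}
    - {"gripper":255,"dx":0.08,"dy":0.45,"dz":0,"wx":0,"wy":0,"wz":0}
    - {"gripper":255,"dx":0.14,"dy":0.75,"dz":0,"wx":0,"wy":0,"wz":0}
    - {"gripper":255,"dx":0.19,"dy":1.05,"dz":0,"wx":0,"wy":0,"wz":0}
    - {"gripper":255,"dx":0.25,"dy":1.35,"dz":0,"wx":0,"wy":0,"wz":0}
    - {"gripper":255,"dx":0.3,"dy":1.65,"dz":0,"wx":0,"wy":0,"wz":0}
    - {"gripper":255,"dx":0.36,"dy":1.95,"dz":0,"wx":0,"wy":0,"wz":0}
    - {"gripper":255,"dx":0.41,"dy":2.25,"dz":0,"wx":0,"wy":0,"wz":0}
    - {"gripper":255,"dx":0.47,"dy":2.55,"dz":0,"wx":0,"wy":0,"wz":0}
    - {"gripper":255,"dx":0.52,"dy":2.85,"dz":0,"wx":0,"wy":0,"wz":0}
    - {"gripper":255,"dx":0.58,"dy":3.15,"dz":0,"wx":0,"wy":0,"wz":0}
    - {"gripper":255,"dx":0.63,"dy":3.45,"dz":0,"wx":0,"wy":0,"wz":0}

```text
time: 4.9
tcp_pos: [0.4738, 0.0144, 0.0839]
tcp_rot: [-3.138, 0.001, -0.283]
contact_force: [0.8, 5.5, 2.6]
grip_width: 0.0152
```

```bash
python3 d.py .465,-.073,.0835,-16
```

```text
t 4.9 pos [0.4738 0.0144 0.0839] rpy [-179.8    0.   -16.2] w 0.0152 F [0.8 5.5 2.6]
d [0.64 3.46 0.01] w [-0.03  0.   -0.04]
```

Request:
carry_out:
  rows:
    - {"gripper":255,"dx":0.06,"dy":0.3,"dz":0,"wx":0,"wy":0,"wz":0}
    - {"gripper":255,"dx":0.12,"dy":0.62,"dz":0,"wx":0,"wy":0,"wz":0}
    - {"gripper":255,"dx":0.18,"dy":0.95,"dz":0,"wx":0,"wy":0,"wz":0}
    - {"gripper":255,"dx":0.24,"dy":1.28,"dz":0,"wx":0,"wy":0,"wz":0}
    - {"gripper":255,"dx":0.3,"dy":1.6,"dz":0,"wx":0,"wy":0,"wz":0}
    - {"gripper":255,"dx":0.36,"dy":1.93,"dz":0,"wx":0,"wy":0,"wz":0}
    - {"gripper":255,"dx":0.42,"dy":2.26,"dz":0,"wx":0,"wy":0,"wz":0}
    - {"gripper":255,"dx":0.48,"dy":2.6,"dz":0,"wx":0,"wy":0,"wz":0}
    - {"gripper":255,"dx":0.54,"dy":2.92,"dz":0,"wx":0,"wy":0,"wz":0}
    - {"gripper":255,"dx":0.6,"dy":3.25,"dz":0,"wx":0,"wy":0,"wz":0}
    - {"gripper":255,"dx":0.64,"dy":3.46,"dz":0,"wx":0,"wy":0,"wz":0}
    - {"gripper":255,"dx":0.64,"dy":3.46,"dz":0,"wx":0,"wy":0,"wz":0}

```text
time: 6.1
tcp_pos: [0.4647, -0.0742, 0.0839]
tcp_rot: [-3.139, 0.001, -0.284]
contact_force: [-0.6, 1.2, 5.0]
grip_width: 0.0152
```

```bash
python3 d.py .465,-.073,.0835,-16;  python3 -c "
from h import *
save('top','top5');save('side','side5')"
```

```text
t 6.1 pos [ 0.4647 -0.0742  0.0839] rpy [-179.9    0.   -16.3] w 0.0152 F [-0.6  1.2  5. ]
d [-0.   -0.05  0.02] w [-0.02  0.01 -0.05]
```

View pics/top5.png

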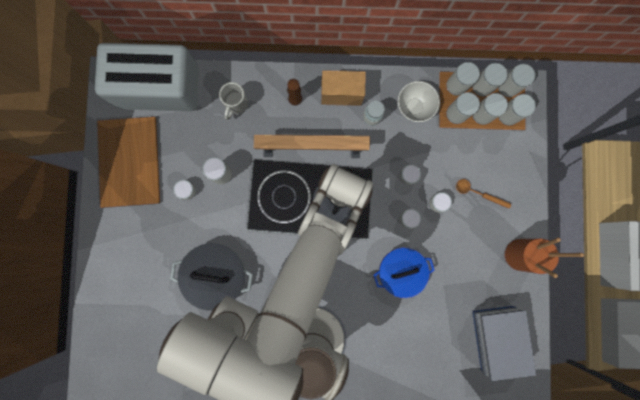

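View pics/side5.png

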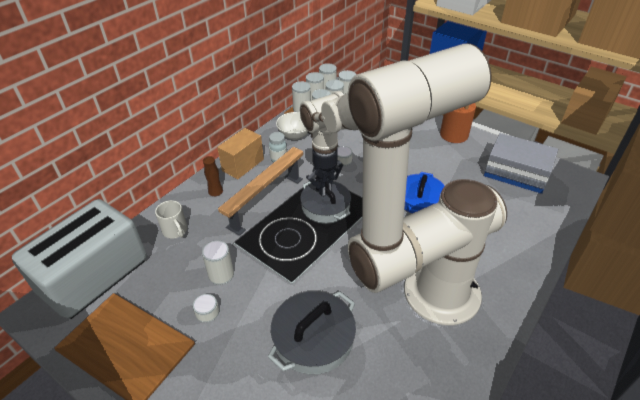

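Request:
carry_out:
  rows:
    - {"gripper":150,"dx":0,"dy":0,"dz":0,"wx":0,"wy":0,"wz":0}
    - {"gripper":80,"dx":0,"dy":0,"dz":0,"wx":0,"wy":0,"wz":0}
    - {"gripper":0,"dx":0,"dy":0,"dz":0,"wx":0,"wy":0,"wz":0}
    - {"gripper":0,"dx":0,"dy":0,"dz":0,"wx":0,"wy":0,"wz":0}
    - {"gripper":0,"dx":0,"dy":0,"dz":0,"wx":0,"wy":0,"wz":0}
    - {"gripper":0,"dx":0,"dy":0,"dz":0,"wx":0,"wy":0,"wz":0}
    - {"gripper":0,"dx":0,"dy":0,"dz":-1,"wx":0,"wy":0,"wz":0}
    - {"gripper":0,"dx":0,"dy":0,"dz":-2.5,"wx":0,"wy":0,"wz":0}
    - {"gripper":0,"dx":0,"dy":0,"dz":-4.5,"wx":0,"wy":0,"wz":0}
    - {"gripper":0,"dx":0,"dy":0,"dz":-6,"wx":0,"wy":0,"wz":0}
    - {"gripper":0,"dx":0,"dy":0,"dz":-6,"wx":0,"wy":0,"wz":0}
    - {"gripper":0,"dx":0,"dy":0,"dz":-6,"wx":0,"wy":0,"wz":0}

```text
time: 7.4
tcp_pos: [0.4652, -0.0746, 0.2346]
tcp_rot: [-3.14, -0.001, -0.283]
contact_force: [0.5, -0.4, 0.1]
grip_width: 0.0855
```

Run:
```python
from m import *
im=save('wrist','wrist6'); g=np.load('pics/top5.npy').max(2)
for c,a,l in blobs(g>90,(253,170,312,225),20): 
    ys,xs=np.nonzero(l); P=np.array([hit('top',(x,y),.012,C)[:2] for x,y in zip(xs,ys)])
    s=np.linalg.lstsq(np.c_[2*P,np.ones(len(P))],(P**2).sum(1),rcond=None)[0]; print('ring',a,s[:2].round(4),np.sqrt(s[2]+s[0]**2+s[1]**2))
Cw=viewer.get_calibration('wrist');Cw={k:np.array(v) for k,v in Cw.items()}
for p in [(.465,-.073,.064),(.4782,.1075,.012)]: print(proj('wrist',p,Cw))
print(telemetry.state()['tcp_pos'])
```

```text
ring 482 [0.4692 0.1007] 0.09030020034416153
[315.55035744 191.13079868]
[177.87053409 212.16479129]
[ 0.46433211 -0.07416779  0.23306017]
```

View pics/wrist6.png

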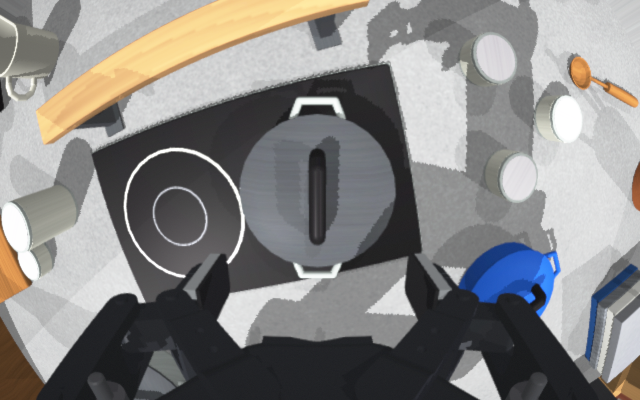

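```bash
python3 - <<'E'
from m import *
im=np.load('pics/wrist6.npy'); g=im.max(2)
Cw=viewer.get_calibration('wrist');Cw={k:np.array(v) for k,v in Cw.items()}
def circ(P): s=np.linalg.lstsq(np.c_[2*P,np.ones(len(P))],(P**2).sum(1),rcond=None)[0]; return s[:2].round(4),np.sqrt(s[2]+s[0]**2+s[1]**2).round(4)
for c,a,l in blobs(g>150,(112,140,252,250),60):
    ys,xs=np.nonzero(l); print('ringL',a,circ(np.array([hit('wrist',(x,y),.012,Cw)[:2] for x,y in zip(xs,ys)])))
P=[(240,190),(397,190),(280,129),(360,131),(380,150),(256,150),(248,222),(386,226),(317,114)]
print('lid',circ(np.array([hit('wrist',p,.058,Cw)[:2] for p in P])))
g=np.load('pics/top5.npy').max(2)
for c,a,l in blobs(g>85,(255,169,302,224),20): 
    ys,xs=np.nonzero(l); print('ring',a,xs.min(),xs.max(),ys.min(),ys.max(),circ(np.array([hit('top',(x,y),.012,C)[:2] for x,y in zip(xs,ys)])))
E
python3 d.py .488,.442,.2,91.6
```

```text
ringL 944 (array([0.4725, 0.1086]), np.float64(0.0865))
ringL 346 (array([0.4724, 0.1089]), np.float64(0.0387))
ringL 147 (array([0.4713, 0.2297]), np.float64(0.0114))
lid (array([ 0.4576, -0.0737]), np.float64(0.0802))
ring 294 257 301 171 223 (array([0.4755, 0.1085]), np.float64(0.0863))
t 7.45 pos [ 0.4643 -0.0742  0.2331] rpy [-1.799e+02  1.000e-01 -1.620e+01] w 0.0854 F [ 0.1  0.1 -0.9]
d [ -4.86 -20.09   1.36] w [ -0.03  -0.   -17.97]
```

Request:
carry_out:
  rows:
    - {"gripper":0,"dx":-4.86,"dy":-20.1,"dz":1.3,"wx":0,"wy":0,"wz":-18}
    - {"gripper":0,"dx":-4.86,"dy":-20.1,"dz":1.3,"wx":0,"wy":0,"wz":-18}
    - {"gripper":0,"dx":-4.86,"dy":-20.1,"dz":1.3,"wx":0,"wy":0,"wz":-18}
    - {"gripper":0,"dx":-4.86,"dy":-20.1,"dz":1.3,"wx":0,"wy":0,"wz":-18}
    - {"gripper":0,"dx":-4.86,"dy":-20.1,"dz":1.3,"wx":0,"wy":0,"wz":-18}
    - {"gripper":0,"dx":-4.86,"dy":-20.1,"dz":1.3,"wx":0,"wy":0,"wz":-18}
    - {"gripper":0,"dx":-4.86,"dy":-20.1,"dz":1.3,"wx":0,"wy":0,"wz":-18}
    - {"gripper":0,"dx":-4.86,"dy":-20.1,"dz":1.3,"wx":0,"wy":0,"wz":-18}
    - {"gripper":0,"dx":-4.86,"dy":-20.1,"dz":1.3,"wx":0,"wy":0,"wz":-18}
    - {"gripper":0,"dx":-4.86,"dy":-20.1,"dz":1.3,"wx":0,"wy":0,"wz":-18}
    - {"gripper":0,"dx":-4.86,"dy":-20.1,"dz":1.3,"wx":0,"wy":0,"wz":-18}
    - {"gripper":0,"dx":-4.86,"dy":-20.1,"dz":1.3,"wx":0,"wy":0,"wz":-18}

```text
time: 8.65
tcp_pos: [0.4858, 0.4444, 0.1976]
tcp_rot: [-3.136, 0.0, 1.526]
contact_force: [0.6, -0.9, -0.6]
grip_width: 0.0855
```

```bash
python3 d.py .488,.442,.15,91.6
```

```text
t 8.65 pos [0.4858 0.4444 0.1976] rpy [-179.7    0.    87.5] w 0.0855 F [ 0.6 -0.9 -0.6]
d [-0.09  0.1   1.9 ] w [-0.06  0.   -0.69]
```

Request:
carry_out:
  rows:
    - {"gripper":0,"dx":-0.09,"dy":0.1,"dz":1,"wx":-0.06,"wy":0,"wz":-0.69}
    - {"gripper":0,"dx":-0.09,"dy":0.1,"dz":1.9,"wx":-0.06,"wy":0,"wz":-0.69}
    - {"gripper":0,"dx":-0.09,"dy":0.1,"dz":1.9,"wx":-0.06,"wy":0,"wz":-0.69}

```text
time: 8.95
tcp_pos: [0.4842, 0.4398, 0.1431]
tcp_rot: [-3.131, 0.007, 1.599]
contact_force: [-0.3, -0.9, -1.0]
grip_width: 0.0858
```

```bash
python3 d.py .488,.442,.021,91.6
python3 - <<'E'
from m import *
im=save('wrist','wrist7'); Cw=viewer.get_calibration('wrist');print(proj('wrist',(.488,.442,.042),Cw)); save('top','top7')
E
```

```text
t 8.95 pos [0.4842 0.4398 0.1431] rpy [-179.4    0.4   91.6] w 0.0858 F [-0.3 -0.9 -1. ]
d [0.12 0.2  4.88] w [-0.1   0.06  0.  ]
[321.21900681 207.19191427]
```

View pics/wrist7.png

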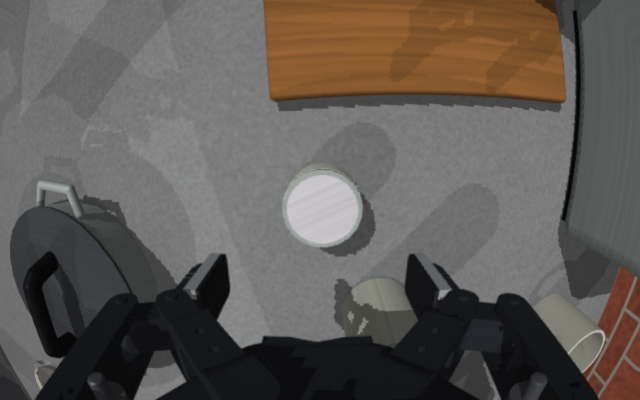

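View pics/top7.png

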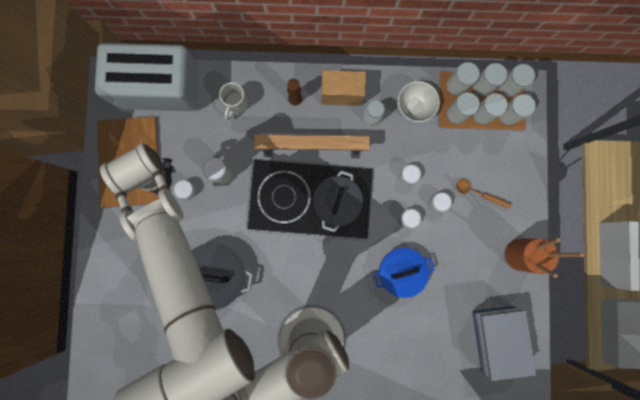

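Request:
carry_out:
  rows:
    - {"gripper":0,"dx":0.12,"dy":0.2,"dz":1.5,"wx":-0.1,"wy":0.06,"wz":0}
    - {"gripper":0,"dx":0.12,"dy":0.2,"dz":2.7,"wx":-0.1,"wy":0.06,"wz":0}
    - {"gripper":0,"dx":0.12,"dy":0.2,"dz":3.6,"wx":-0.1,"wy":0.06,"wz":0}
    - {"gripper":0,"dx":0.12,"dy":0.2,"dz":4.3,"wx":-0.1,"wy":0.06,"wz":0}
    - {"gripper":0,"dx":0.12,"dy":0.2,"dz":4.7,"wx":-0.1,"wy":0.06,"wz":0}
    - {"gripper":0,"dx":0.12,"dy":0.2,"dz":4.88,"wx":-0.1,"wy":0.06,"wz":0}
    - {"gripper":0,"dx":0.12,"dy":0.2,"dz":4.88,"wx":-0.1,"wy":0.06,"wz":0}
    - {"gripper":0,"dx":0.12,"dy":0.2,"dz":4.88,"wx":-0.1,"wy":0.06,"wz":0}

```text
time: 9.85
tcp_pos: [0.4924, 0.4448, 0.0277]
tcp_rot: [3.132, -0.005, 1.598]
contact_force: [0.1, 0.1, 0.2]
grip_width: 0.0859
```

Request:
carry_out:
  grip_force: 50
  rows:
    - {"gripper":40,"dx":0,"dy":0,"dz":0,"wx":0,"wy":0,"wz":0}
    - {"gripper":60,"dx":0,"dy":0,"dz":0,"wx":0,"wy":0,"wz":0}
    - {"gripper":100,"dx":0,"dy":0,"dz":0,"wx":0,"wy":0,"wz":0}
    - {"gripper":200,"dx":0,"dy":0,"dz":0,"wx":0,"wy":0,"wz":0}
    - {"gripper":255,"dx":0,"dy":0,"dz":0,"wx":0,"wy":0,"wz":0}
    - {"gripper":255,"dx":0,"dy":0,"dz":0,"wx":0,"wy":0,"wz":0}

```text
time: 10.45
tcp_pos: [0.4932, 0.4455, 0.0294]
tcp_rot: [3.13, -0.007, 1.599]
contact_force: [-1.2, -0.3, 5.9]
grip_width: 0.0622
```

```bash
python3 d.py .488,.442,.19,91.6 .640,.160,.19,91.6
```

```text
t 10.45 pos [0.4932 0.4455 0.0294] rpy [179.4  -0.4  91.6] w 0.0622 F [-1.2 -0.3  5.9]
d [-0.09 -0.14 -6.43] w [ 0.11 -0.06 -0.  ]
t 10.45 pos [0.4932 0.4455 0.0294] rpy [179.4  -0.4  91.6] w 0.0622 F [-1.2 -0.3  5.9]
d [-11.54   5.63  -6.44] w [ 0.11 -0.06 -0.  ]
```

Request:
carry_out:
  rows:
    - {"gripper":0,"dx":0,"dy":0,"dz":0,"wx":0,"wy":0,"wz":0}
    - {"gripper":0,"dx":0,"dy":0,"dz":0,"wx":0,"wy":0,"wz":0}
    - {"gripper":0,"dx":-0.09,"dy":-0.14,"dz":0.2,"wx":0.11,"wy":-0.06,"wz":0}
    - {"gripper":0,"dx":-0.09,"dy":-0.14,"dz":0.38,"wx":0.11,"wy":-0.06,"wz":0}
    - {"gripper":0,"dx":-0.09,"dy":-0.14,"dz":0.38,"wx":0.11,"wy":-0.06,"wz":0}
    - {"gripper":60,"dx":-0.09,"dy":-0.14,"dz":0.38,"wx":0.11,"wy":-0.06,"wz":0}
    - {"gripper":100,"dx":-0.09,"dy":-0.14,"dz":0.38,"wx":0.11,"wy":-0.06,"wz":0}
    - {"gripper":200,"dx":-0.09,"dy":-0.14,"dz":0.38,"wx":0.11,"wy":-0.06,"wz":0}
    - {"gripper":255,"dx":-0.09,"dy":-0.14,"dz":0.38,"wx":0.11,"wy":-0.06,"wz":0}
    - {"gripper":255,"dx":-0.09,"dy":-0.14,"dz":0.38,"wx":0.11,"wy":-0.06,"wz":0}

```text
time: 11.45
tcp_pos: [0.4904, 0.4435, 0.0204]
tcp_rot: [3.141, -0.001, 1.599]
contact_force: [0.6, -0.0, 2.8]
grip_width: 0.0624
```

```bash
python3 d.py .488,.442,.19,91.6 .641,.147,.19,91.6
```

```text
t 11.45 pos [0.4904 0.4435 0.0204] rpy [ 1.799e+02 -1.000e-01  9.160e+01] w 0.0624 F [ 0.6 -0.   2.8]
d [-0.05 -0.09 -6.78] w [ 0.01 -0.01 -0.  ]
t 11.45 pos [0.4904 0.4435 0.0204] rpy [ 1.799e+02 -1.000e-01  9.160e+01] w 0.0624 F [ 0.6 -0.   2.8]
d [-12.02   5.7   -6.79] w [ 0.01 -0.01 -0.  ]
```

Request:
carry_out:
  rows:
    - {"gripper":255,"dx":0,"dy":0,"dz":-1,"wx":0,"wy":0,"wz":0}
    - {"gripper":255,"dx":0,"dy":0,"dz":-3,"wx":0,"wy":0,"wz":0}
    - {"gripper":255,"dx":0,"dy":0,"dz":-5,"wx":0,"wy":0,"wz":0}
    - {"gripper":255,"dx":-1,"dy":0.5,"dz":-6.8,"wx":0,"wy":0,"wz":0}
    - {"gripper":255,"dx":-2.5,"dy":1.2,"dz":-6.8,"wx":0,"wy":0,"wz":0}
    - {"gripper":255,"dx":-4,"dy":1.9,"dz":-6.8,"wx":0,"wy":0,"wz":0}
    - {"gripper":255,"dx":-5.5,"dy":2.6,"dz":-6.8,"wx":0,"wy":0,"wz":0}
    - {"gripper":255,"dx":-7,"dy":3.3,"dz":-6.8,"wx":0,"wy":0,"wz":0}
    - {"gripper":255,"dx":-8.5,"dy":4,"dz":-6.8,"wx":0,"wy":0,"wz":0}
    - {"gripper":255,"dx":-10,"dy":4.7,"dz":-6.8,"wx":0,"wy":0,"wz":0}
    - {"gripper":255,"dx":-11.4,"dy":5.4,"dz":-6.8,"wx":0,"wy":0,"wz":0}
    - {"gripper":255,"dx":-12,"dy":5.7,"dz":-6.8,"wx":0,"wy":0,"wz":0}

```text
time: 12.65
tcp_pos: [0.6416, 0.144, 0.1891]
tcp_rot: [-3.141, -0.0, 1.595]
contact_force: [-0.9, -0.3, -1.4]
grip_width: 0.0626
```

```bash
python3 - <<'E'
from m import *
im=save('wrist','wrist8'); save('side','side8')
Cw=viewer.get_calibration('wrist')
for ly in (-.185,.185):
  for lx in (-.022,.022):
    a=np.radians(1.6); p=(.6445+lx*np.cos(a)-ly*np.sin(a),.0174+lx*np.sin(a)+ly*np.cos(a),.11); print(proj('wrist',p,Cw).round(),proj('side',p).round())
E
python3 d.py .641,.147,.132,91.6
```

```text
[300. 453.] [302. 150.]
[335. 453.] [292. 145.]
[284. 139.] [228. 214.]
[349. 139.] [217. 208.]
t 12.75 pos [0.6413 0.1453 0.1892] rpy [-1.80e+02 -1.00e-01  9.14e+01] w 0.0626 F [-0.4 -0.4 -2.1]
d [ 0.07 -0.01  2.29] w [-0.01 -0.01 -0.03]
```

View pics/wrist8.png

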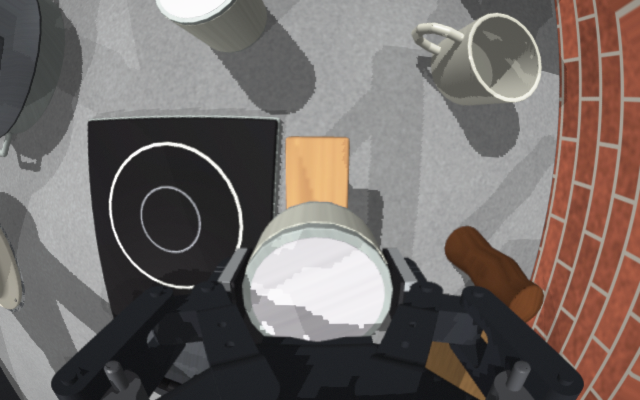

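View pics/side8.png

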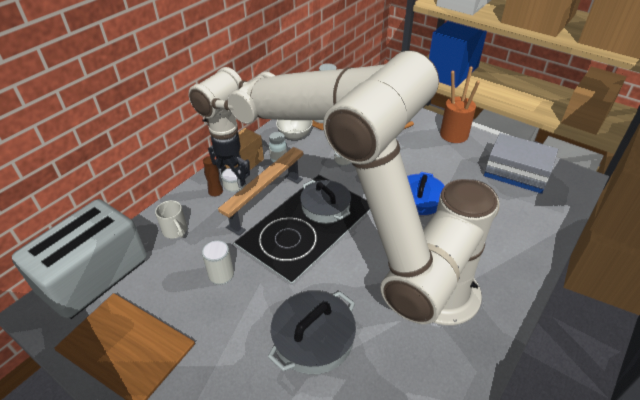

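Request:
carry_out:
  rows:
    - {"gripper":255,"dx":0.07,"dy":0,"dz":0.6,"wx":0,"wy":0,"wz":0}
    - {"gripper":255,"dx":0.07,"dy":0,"dz":1.1,"wx":0,"wy":0,"wz":0}
    - {"gripper":255,"dx":0.07,"dy":0,"dz":1.6,"wx":0,"wy":0,"wz":0}
    - {"gripper":255,"dx":0.07,"dy":0,"dz":2.0,"wx":0,"wy":0,"wz":0}
    - {"gripper":255,"dx":0.07,"dy":0,"dz":2.2,"wx":0,"wy":0,"wz":0}
    - {"gripper":255,"dx":0.07,"dy":0,"dz":2.32,"wx":0,"wy":0,"wz":0}
    - {"gripper":255,"dx":0.07,"dy":0,"dz":2.32,"wx":0,"wy":0,"wz":0}
    - {"gripper":255,"dx":0.07,"dy":0,"dz":2.32,"wx":0,"wy":0,"wz":0}

```text
time: 13.55
tcp_pos: [0.6417, 0.1471, 0.1319]
tcp_rot: [3.141, -0.001, 1.595]
contact_force: [0.3, -0.3, -2.5]
grip_width: 0.0625
```

```bash
python3 d.py .641,.147,.130,91.6
```

```text
t 13.55 pos [0.6417 0.1471 0.1319] rpy [ 1.80e+02 -1.00e-01  9.14e+01] w 0.0625 F [ 0.3 -0.3 -2.5]
d [-0.   -0.03  0.07] w [ 0.01 -0.01 -0.03]
```

Request:
carry_out:
  rows:
    - {"gripper":255,"dx":0,"dy":0,"dz":0.06,"wx":0,"wy":0,"wz":0}
    - {"gripper":255,"dx":0,"dy":0,"dz":0.08,"wx":0,"wy":0,"wz":0}

```text
time: 13.75
tcp_pos: [0.6421, 0.147, 0.1304]
tcp_rot: [3.14, -0.001, 1.595]
contact_force: [-1.1, 0.4, 3.1]
grip_width: 0.0626
```

Contact is felt (the force rose from -2.5 to +3.1 N). I open the jaws and rise.

Request:
carry_out:
  rows:
    - {"gripper":80,"dx":0,"dy":0,"dz":0,"wx":0,"wy":0,"wz":0}
    - {"gripper":40,"dx":0,"dy":0,"dz":0,"wx":0,"wy":0,"wz":0}
    - {"gripper":0,"dx":0,"dy":0,"dz":0,"wx":0,"wy":0,"wz":0}
    - {"gripper":0,"dx":0,"dy":0,"dz":0,"wx":0,"wy":0,"wz":0}
    - {"gripper":0,"dx":0,"dy":0,"dz":0,"wx":0,"wy":0,"wz":0}
    - {"gripper":0,"dx":0,"dy":0,"dz":-0.6,"wx":0,"wy":0,"wz":0}
    - {"gripper":0,"dx":0,"dy":0,"dz":-1.6,"wx":0,"wy":0,"wz":0}
    - {"gripper":0,"dx":0,"dy":0,"dz":-3,"wx":0,"wy":0,"wz":0}
    - {"gripper":0,"dx":0,"dy":0,"dz":-4,"wx":0,"wy":0,"wz":0}
    - {"gripper":0,"dx":0,"dy":0,"dz":-4,"wx":0,"wy":0,"wz":0}

```text
time: 14.75
tcp_pos: [0.6448, 0.1471, 0.2374]
tcp_rot: [3.129, -0.001, 1.595]
contact_force: [-0.3, -0.1, 0.8]
grip_width: 0.0853
```

```bash
python3 - <<'E'
from m import *
im=save('wrist','wrist9')
Cw=viewer.get_calibration('wrist'); print(proj('wrist',(.641,.147,.152),Cw))
E
python3 d.py .565,-.314,.23,91.6
```

```text
[312.89978763 217.47187472]
t 14.8 pos [0.6435 0.147  0.2343] rpy [ 1.795e+02 -1.000e-01  9.140e+01] w 0.085 F [-0.2  1.1 -0.5]
d [-18.36  -3.59   0.12] w [ 0.08 -0.01 -0.03]
```

View pics/wrist9.png

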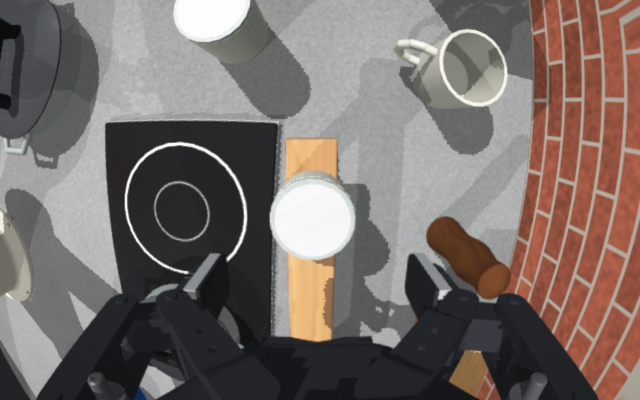

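```bash
python3 - <<'E'
from m import *
im=np.load('pics/top7.npy'); g=im.max(2)
for c,a,l in blobs(g>170,(395,155,455,235)): print(c.round(1),a,hit('top',c,.042,C).round(4))
E
python3 d.py .565,-.314,.15,91.6
```

```text
[410.9 173.7] 247 [ 0.5605 -0.3168  0.042 ]
[441.7 201.7] 251 [ 0.4692 -0.4203  0.042 ]
[411.  218.3] 251 [ 0.4113 -0.3186  0.042 ]
t 14.8 pos [0.6435 0.147  0.2343] rpy [ 1.795e+02 -1.000e-01  9.140e+01] w 0.085 F [-0.2  1.1 -0.5]
d [-18.36  -3.62   3.32] w [ 0.08 -0.01 -0.03]
```

Request:
carry_out:
  rows:
    - {"gripper":0,"dx":-18.47,"dy":-3.8,"dz":3.3,"wx":0.08,"wy":0,"wz":0}
    - {"gripper":0,"dx":-18.47,"dy":-3.8,"dz":3.3,"wx":0.08,"wy":0,"wz":0}
    - {"gripper":0,"dx":-18.47,"dy":-3.8,"dz":3.3,"wx":0.08,"wy":0,"wz":0}
    - {"gripper":0,"dx":-18.47,"dy":-3.8,"dz":3.3,"wx":0.08,"wy":0,"wz":0}
    - {"gripper":0,"dx":-18.47,"dy":-3.8,"dz":3.3,"wx":0.08,"wy":0,"wz":0}
    - {"gripper":0,"dx":-18.47,"dy":-3.8,"dz":3.3,"wx":0.08,"wy":0,"wz":0}
    - {"gripper":0,"dx":-18.47,"dy":-3.8,"dz":3.3,"wx":0.08,"wy":0,"wz":0}
    - {"gripper":0,"dx":-18.47,"dy":-3.8,"dz":3.3,"wx":0.08,"wy":0,"wz":0}
    - {"gripper":0,"dx":-18.47,"dy":-3.8,"dz":3.3,"wx":0.08,"wy":0,"wz":0}
    - {"gripper":0,"dx":-18.47,"dy":-3.8,"dz":3.3,"wx":0.08,"wy":0,"wz":0}
    - {"gripper":0,"dx":-18.47,"dy":-3.8,"dz":3.3,"wx":0.08,"wy":0,"wz":0}
    - {"gripper":0,"dx":-18.47,"dy":-3.8,"dz":3.3,"wx":0.08,"wy":0,"wz":0}

```text
time: 16.0
tcp_pos: [0.5598, -0.3164, 0.1493]
tcp_rot: [-3.14, -0.003, 1.594]
contact_force: [-0.5, 0.6, 0.4]
grip_width: 0.0854
```

```bash
python3 - <<'E'
from m import *
im=save('wrist','wrist10')
Cw=viewer.get_calibration('wrist'); Cw={k:np.array(v) for k,v in Cw.items()}
print(proj('wrist',(.5605,-.3168,.042),Cw))
for c,a,l in blobs(im.max(2)>190,(240,140,400,270),800): print(c,a,hit('wrist',c,.042,Cw))
E
python3 d.py .562,-.3168,.020,91.6
```

```text
[317.72611323 209.71036373]
t 16.05 pos [ 0.5603 -0.3157  0.1497] rpy [-179.9   -0.2   91.4] w 0.0855 F [ 0.4  0.7 -0.5]
d [-0.06  0.08  5.19] w [-0.01 -0.03 -0.03]
```

View pics/wrist10.png

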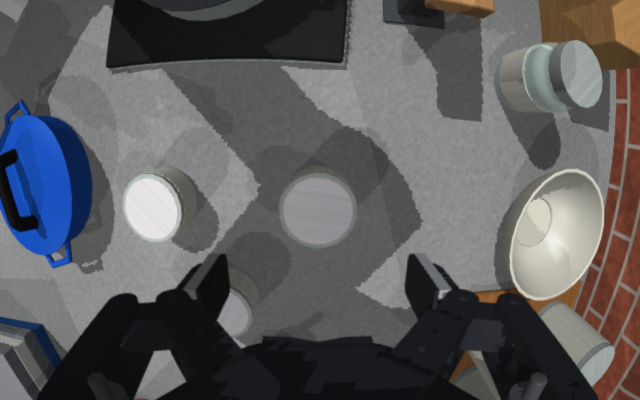

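Request:
carry_out:
  rows:
    - {"gripper":0,"dx":-0.05,"dy":0.03,"dz":1.5,"wx":0,"wy":0,"wz":0}
    - {"gripper":0,"dx":-0.05,"dy":0.03,"dz":2.7,"wx":0,"wy":0,"wz":0}
    - {"gripper":0,"dx":-0.05,"dy":0.03,"dz":3.6,"wx":0,"wy":0,"wz":0}
    - {"gripper":0,"dx":-0.05,"dy":0.03,"dz":4.4,"wx":0,"wy":0,"wz":0}
    - {"gripper":0,"dx":-0.05,"dy":0.03,"dz":4.9,"wx":0,"wy":0,"wz":0}
    - {"gripper":0,"dx":-0.05,"dy":0.03,"dz":5.19,"wx":0,"wy":0,"wz":0}
    - {"gripper":0,"dx":-0.05,"dy":0.03,"dz":5.19,"wx":0,"wy":0,"wz":0}
    - {"gripper":60,"dx":-0.05,"dy":0.03,"dz":5.19,"wx":0,"wy":0,"wz":0}
    - {"gripper":100,"dx":-0.05,"dy":0.03,"dz":5.19,"wx":0,"wy":0,"wz":0}
    - {"gripper":200,"dx":-0.05,"dy":0.03,"dz":5.19,"wx":0,"wy":0,"wz":0}
    - {"gripper":255,"dx":-0.05,"dy":0.03,"dz":5.19,"wx":0,"wy":0,"wz":0}
    - {"gripper":255,"dx":-0.05,"dy":0.03,"dz":5.19,"wx":0,"wy":0,"wz":0}

```text
time: 17.25
tcp_pos: [0.562, -0.3175, 0.0218]
tcp_rot: [3.141, -0.001, 1.595]
contact_force: [-0.5, 0.8, 6.0]
grip_width: 0.0626
```

```bash
python3 d.py .6457,.057,.19,91.6
```

```text
t 17.25 pos [ 0.562  -0.3175  0.0218] rpy [179.9  -0.   91.4] w 0.0626 F [-0.5  0.8  6. ]
d [14.9   3.72 -6.72] w [ 0.01 -0.01 -0.03]
```

Request:
carry_out:
  rows:
    - {"gripper":255,"dx":0,"dy":0,"dz":-1,"wx":0,"wy":0,"wz":0}
    - {"gripper":255,"dx":0,"dy":0,"dz":-3,"wx":0,"wy":0,"wz":0}
    - {"gripper":255,"dx":0,"dy":0,"dz":-5,"wx":0,"wy":0,"wz":0}
    - {"gripper":255,"dx":1.2,"dy":0.3,"dz":-6.7,"wx":0,"wy":0,"wz":0}
    - {"gripper":255,"dx":3,"dy":0.7,"dz":-6.7,"wx":0,"wy":0,"wz":0}
    - {"gripper":255,"dx":5,"dy":1.2,"dz":-6.7,"wx":0,"wy":0,"wz":0}
    - {"gripper":255,"dx":7,"dy":1.7,"dz":-6.7,"wx":0,"wy":0,"wz":0}
    - {"gripper":255,"dx":9,"dy":2.2,"dz":-6.7,"wx":0,"wy":0,"wz":0}
    - {"gripper":255,"dx":11,"dy":2.7,"dz":-6.7,"wx":0,"wy":0,"wz":0}
    - {"gripper":255,"dx":13,"dy":3.2,"dz":-6.7,"wx":0,"wy":0,"wz":0}
    - {"gripper":255,"dx":14.5,"dy":3.5,"dz":-6.7,"wx":0,"wy":0,"wz":0}
    - {"gripper":255,"dx":15,"dy":3.6,"dz":-6.7,"wx":0,"wy":0,"wz":0}

```text
time: 18.45
tcp_pos: [0.6422, 0.0642, 0.1892]
tcp_rot: [3.141, -0.002, 1.6]
contact_force: [-0.6, -0.4, -1.3]
grip_width: 0.0626
```

```bash
python3 - <<'E'
from m import *
im=save('wrist','wrist11')
E
python3 d.py .6433,.060,.1335,91.6
```

```text
t 18.5 pos [0.6423 0.0639 0.1892] rpy [ 1.80e+02 -1.00e-01  9.17e+01] w 0.0627 F [-1.8  1.1 -0.6]
d [-0.16  0.03  2.23] w [ 0.   -0.02  0.01]
```

View pics/wrist11.png

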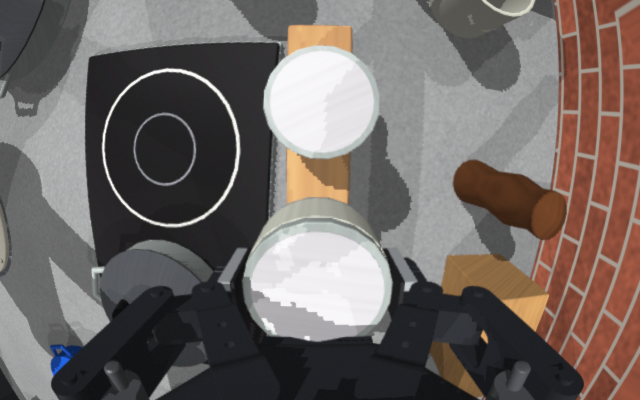

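Request:
carry_out:
  rows:
    - {"gripper":255,"dx":-0.16,"dy":0.03,"dz":0.6,"wx":0,"wy":0,"wz":0}
    - {"gripper":255,"dx":-0.16,"dy":0.03,"dz":1.2,"wx":0,"wy":0,"wz":0}
    - {"gripper":255,"dx":-0.16,"dy":0.03,"dz":1.7,"wx":0,"wy":0,"wz":0}
    - {"gripper":255,"dx":-0.16,"dy":0.03,"dz":2.05,"wx":0,"wy":0,"wz":0}
    - {"gripper":255,"dx":-0.16,"dy":0.03,"dz":2.2,"wx":0,"wy":0,"wz":0}
    - {"gripper":255,"dx":-0.16,"dy":0.03,"dz":2.27,"wx":0,"wy":0,"wz":0}
    - {"gripper":255,"dx":-0.16,"dy":0.03,"dz":2.32,"wx":0,"wy":0,"wz":0}
    - {"gripper":255,"dx":-0.16,"dy":0.03,"dz":2.32,"wx":0,"wy":0,"wz":0}
    - {"gripper":255,"dx":-0.16,"dy":0.03,"dz":2.33,"wx":0,"wy":0,"wz":0}

```text
time: 19.4
tcp_pos: [0.6438, 0.0601, 0.1318]
tcp_rot: [3.139, -0.002, 1.6]
contact_force: [-1.8, -0.3, 2.8]
grip_width: 0.063
```

Request:
carry_out:
  rows:
    - {"gripper":80,"dx":0,"dy":0,"dz":0,"wx":0,"wy":0,"wz":0}
    - {"gripper":40,"dx":0,"dy":0,"dz":0,"wx":0,"wy":0,"wz":0}
    - {"gripper":0,"dx":0,"dy":0,"dz":0,"wx":0,"wy":0,"wz":0}
    - {"gripper":0,"dx":0,"dy":0,"dz":0,"wx":0,"wy":0,"wz":0}
    - {"gripper":0,"dx":0,"dy":0,"dz":0,"wx":0,"wy":0,"wz":0}
    - {"gripper":0,"dx":0,"dy":0,"dz":-0.6,"wx":0,"wy":0,"wz":0}
    - {"gripper":0,"dx":0,"dy":0,"dz":-1.6,"wx":0,"wy":0,"wz":0}
    - {"gripper":0,"dx":0,"dy":0,"dz":-3,"wx":0,"wy":0,"wz":0}
    - {"gripper":0,"dx":0,"dy":0,"dz":-4,"wx":0,"wy":0,"wz":0}
    - {"gripper":0,"dx":0,"dy":0,"dz":-4,"wx":0,"wy":0,"wz":0}

```text
time: 20.4
tcp_pos: [0.6463, 0.0597, 0.2386]
tcp_rot: [3.129, -0.001, 1.6]
contact_force: [0.8, 0.1, 1.2]
grip_width: 0.0858
```

```bash
python3 - <<'E'
from m import *
im=save('wrist','wrist12')
E
python3 d.py .4122,-.3186,.15,91.6
```

```text
t 20.45 pos [0.6451 0.0597 0.2356] rpy [ 1.795e+02 -1.000e-01  9.170e+01] w 0.0854 F [-0.3 -0.4 -0.5]
d [-14.86  -9.78   3.32] w [ 0.08 -0.01  0.01]
```

View pics/wrist12.png

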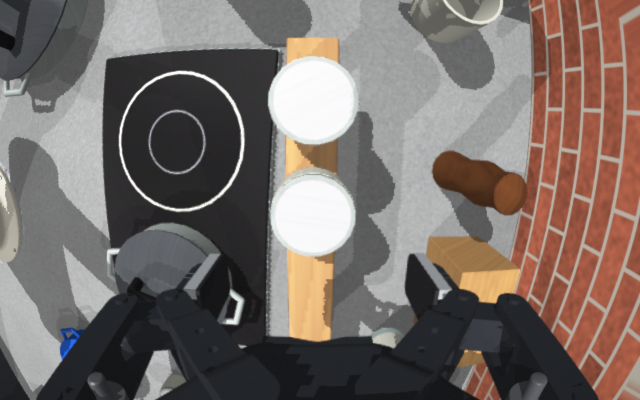

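Request:
carry_out:
  rows:
    - {"gripper":0,"dx":-14.86,"dy":-9.78,"dz":1,"wx":0.08,"wy":0,"wz":0}
    - {"gripper":0,"dx":-14.86,"dy":-9.78,"dz":1,"wx":0.08,"wy":0,"wz":0}
    - {"gripper":0,"dx":-14.86,"dy":-9.78,"dz":1,"wx":0.08,"wy":0,"wz":0}
    - {"gripper":0,"dx":-14.86,"dy":-9.78,"dz":1,"wx":0.08,"wy":0,"wz":0}
    - {"gripper":0,"dx":-14.86,"dy":-9.78,"dz":1,"wx":0.08,"wy":0,"wz":0}
    - {"gripper":0,"dx":-14.86,"dy":-9.78,"dz":1,"wx":0.08,"wy":0,"wz":0}
    - {"gripper":0,"dx":-14.86,"dy":-9.78,"dz":1,"wx":0.08,"wy":0,"wz":0}
    - {"gripper":0,"dx":-14.86,"dy":-9.78,"dz":1,"wx":0.08,"wy":0,"wz":0}
    - {"gripper":0,"dx":-14.86,"dy":-9.78,"dz":2.3,"wx":0.08,"wy":0,"wz":0}
    - {"gripper":0,"dx":-14.86,"dy":-9.78,"dz":3.3,"wx":0.08,"wy":0,"wz":0}
    - {"gripper":0,"dx":-14.86,"dy":-9.78,"dz":3.3,"wx":0.08,"wy":0,"wz":0}
    - {"gripper":0,"dx":-14.86,"dy":-9.78,"dz":3.3,"wx":0.08,"wy":0,"wz":0}

```text
time: 21.65
tcp_pos: [0.412, -0.3177, 0.1501]
tcp_rot: [-3.14, -0.003, 1.6]
contact_force: [0.3, 0.5, 0.1]
grip_width: 0.0854
```

```bash
python3 - <<'E'
from m import *
im=save('wrist','wrist13')
Cw=viewer.get_calibration('wrist'); Cw={k:np.array(v) for k,v in Cw.items()}
print(proj('wrist',(.4113,-.3186,.042),Cw))
save('top','top13')
E
python3 d.py .4125,-.3186,.020,91.6
```

```text
[315.26807404 208.09111214]
t 21.75 pos [ 0.4134 -0.3185  0.152 ] rpy [179.9   0.   91.8] w 0.0853 F [0.2 0.4 0.6]
d [-0.   -0.04  5.28] w [0.01 0.   0.03]
```

View pics/wrist13.png

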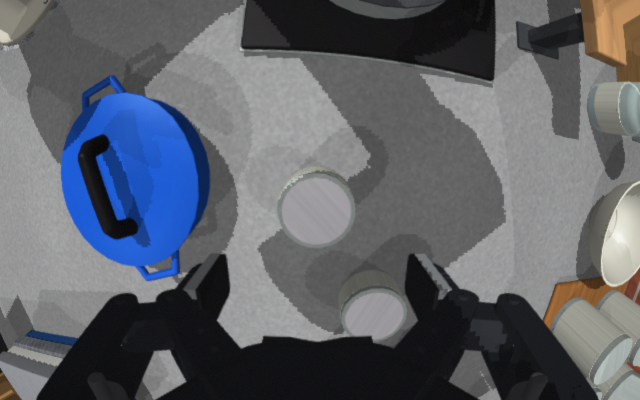

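View pics/top13.png

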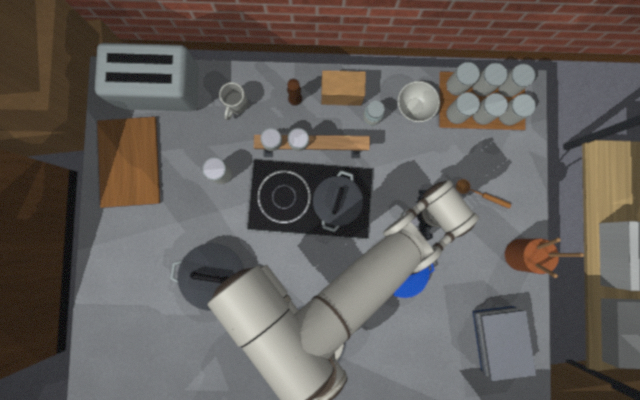

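Request:
carry_out:
  rows:
    - {"gripper":0,"dx":0,"dy":-0.04,"dz":1.5,"wx":0,"wy":0,"wz":0}
    - {"gripper":0,"dx":0,"dy":-0.04,"dz":2.7,"wx":0,"wy":0,"wz":0}
    - {"gripper":0,"dx":0,"dy":-0.04,"dz":3.6,"wx":0,"wy":0,"wz":0}
    - {"gripper":0,"dx":0,"dy":-0.04,"dz":4.4,"wx":0,"wy":0,"wz":0}
    - {"gripper":0,"dx":0,"dy":-0.04,"dz":4.9,"wx":0,"wy":0,"wz":0}
    - {"gripper":0,"dx":0,"dy":-0.04,"dz":5.28,"wx":0,"wy":0,"wz":0}
    - {"gripper":0,"dx":0,"dy":-0.04,"dz":5.28,"wx":0,"wy":0,"wz":0}
    - {"gripper":60,"dx":0,"dy":-0.04,"dz":5.28,"wx":0,"wy":0,"wz":0}
    - {"gripper":100,"dx":0,"dy":-0.04,"dz":5.28,"wx":0,"wy":0,"wz":0}
    - {"gripper":200,"dx":0,"dy":-0.04,"dz":5.28,"wx":0,"wy":0,"wz":0}
    - {"gripper":255,"dx":0,"dy":-0.04,"dz":5.28,"wx":0,"wy":0,"wz":0}
    - {"gripper":255,"dx":0,"dy":-0.04,"dz":5.28,"wx":0,"wy":0,"wz":0}

```text
time: 22.95
tcp_pos: [0.4134, -0.3196, 0.0216]
tcp_rot: [3.139, 0.003, 1.602]
contact_force: [0.3, 0.1, 6.0]
grip_width: 0.0629
```

```bash
python3 d.py .6457,-.026,.20,91.6
```

```text
t 22.95 pos [ 0.4134 -0.3196  0.0216] rpy [1.798e+02 1.000e-01 9.180e+01] w 0.0629 F [0.3 0.1 6. ]
d [11.43  9.67 -7.14] w [0.03 0.02 0.03]
```

Request:
carry_out:
  rows:
    - {"gripper":255,"dx":0,"dy":0,"dz":-1,"wx":0,"wy":0,"wz":0}
    - {"gripper":255,"dx":0,"dy":0,"dz":-3,"wx":0,"wy":0,"wz":0}
    - {"gripper":255,"dx":0,"dy":0,"dz":-5,"wx":0,"wy":0,"wz":0}
    - {"gripper":255,"dx":1.0,"dy":0.8,"dz":-7.1,"wx":0,"wy":0,"wz":0}
    - {"gripper":255,"dx":2.4,"dy":2,"dz":-7.1,"wx":0,"wy":0,"wz":0}
    - {"gripper":255,"dx":3.8,"dy":3.2,"dz":-7.1,"wx":0,"wy":0,"wz":0}
    - {"gripper":255,"dx":5.3,"dy":4.5,"dz":-7.1,"wx":0,"wy":0,"wz":0}
    - {"gripper":255,"dx":6.8,"dy":5.8,"dz":-7.1,"wx":0,"wy":0,"wz":0}
    - {"gripper":255,"dx":8.3,"dy":7.1,"dz":-7.1,"wx":0,"wy":0,"wz":0}
    - {"gripper":255,"dx":9.8,"dy":8.4,"dz":-7.1,"wx":0,"wy":0,"wz":0}
    - {"gripper":255,"dx":11.1,"dy":9.4,"dz":-7.1,"wx":0,"wy":0,"wz":0}
    - {"gripper":255,"dx":11.4,"dy":9.67,"dz":-7.1,"wx":0,"wy":0,"wz":0}

```text
time: 24.15
tcp_pos: [0.647, -0.0228, 0.1986]
tcp_rot: [3.138, 0.001, 1.606]
contact_force: [0.0, -0.6, -2.2]
grip_width: 0.0626
```

```bash
python3 - <<'E'
from m import *
im=save('wrist','wrist14')
E
python3 d.py .6457,-.026,.1315,91.6
```

```text
t 24.2 pos [ 0.6469 -0.0235  0.1986] rpy [1.798e+02 1.000e-01 9.200e+01] w 0.063 F [-1.9 -0.  -1.6]
d [-0.09 -0.06  2.68] w [0.03 0.01 0.06]
```

View pics/wrist14.png

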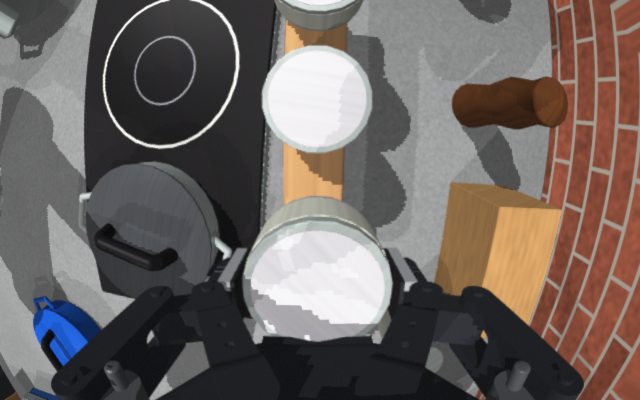

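Request:
carry_out:
  rows:
    - {"gripper":255,"dx":-0.09,"dy":-0.06,"dz":0.6,"wx":0,"wy":0,"wz":0}
    - {"gripper":255,"dx":-0.09,"dy":-0.06,"dz":1.3,"wx":0,"wy":0,"wz":0}
    - {"gripper":255,"dx":-0.09,"dy":-0.06,"dz":1.9,"wx":0,"wy":0,"wz":0}
    - {"gripper":255,"dx":-0.09,"dy":-0.06,"dz":2.35,"wx":0,"wy":0,"wz":0}
    - {"gripper":255,"dx":-0.09,"dy":-0.06,"dz":2.55,"wx":0,"wy":0,"wz":0}
    - {"gripper":255,"dx":-0.09,"dy":-0.06,"dz":2.63,"wx":0,"wy":0,"wz":0}
    - {"gripper":255,"dx":-0.09,"dy":-0.06,"dz":2.68,"wx":0,"wy":0,"wz":0}
    - {"gripper":255,"dx":-0.09,"dy":-0.06,"dz":2.68,"wx":0,"wy":0,"wz":0}
    - {"gripper":255,"dx":-0.09,"dy":-0.06,"dz":2.68,"wx":0,"wy":0,"wz":0}

```text
time: 25.1
tcp_pos: [0.6462, -0.026, 0.1324]
tcp_rot: [3.137, 0.002, 1.605]
contact_force: [-0.1, -0.1, -3.3]
grip_width: 0.0622
```

Request:
carry_out:
  rows:
    - {"gripper":255,"dx":0,"dy":0,"dz":0.06,"wx":0,"wy":0,"wz":0}
    - {"gripper":255,"dx":0,"dy":0,"dz":0.08,"wx":0,"wy":0,"wz":0}

```text
time: 25.3
tcp_pos: [0.6466, -0.0261, 0.1317]
tcp_rot: [3.136, 0.002, 1.606]
contact_force: [-2.9, 0.7, 5.0]
grip_width: 0.0625
```

Request:
carry_out:
  rows:
    - {"gripper":80,"dx":0,"dy":0,"dz":0,"wx":0,"wy":0,"wz":0}
    - {"gripper":40,"dx":0,"dy":0,"dz":0,"wx":0,"wy":0,"wz":0}
    - {"gripper":0,"dx":0,"dy":0,"dz":0,"wx":0,"wy":0,"wz":0}
    - {"gripper":0,"dx":0,"dy":0,"dz":0,"wx":0,"wy":0,"wz":0}
    - {"gripper":0,"dx":0,"dy":0,"dz":0,"wx":0,"wy":0,"wz":0}
    - {"gripper":0,"dx":0,"dy":0,"dz":-0.6,"wx":0,"wy":0,"wz":0}
    - {"gripper":0,"dx":0,"dy":0,"dz":-1.6,"wx":0,"wy":0,"wz":0}
    - {"gripper":0,"dx":0,"dy":0,"dz":-3,"wx":0,"wy":0,"wz":0}
    - {"gripper":0,"dx":0,"dy":0,"dz":-4,"wx":0,"wy":0,"wz":0}
    - {"gripper":0,"dx":0,"dy":0,"dz":-4,"wx":0,"wy":0,"wz":0}

```text
time: 26.3
tcp_pos: [0.6488, -0.0264, 0.2385]
tcp_rot: [3.126, 0.005, 1.606]
contact_force: [0.3, 0.6, 0.9]
grip_width: 0.0852
```

```bash
python3 - <<'E'
from m import *
im=save('wrist','wrist15')
E
python3 d.py .470,-.4203,.15,91.6
```

```text
t 26.35 pos [ 0.6476 -0.0261  0.2354] rpy [179.3   0.2  92. ] w 0.0855 F [0.2 0.2 0.4]
d [-15.5   -7.69   3.39] w [0.11 0.04 0.07]
```

View pics/wrist15.png

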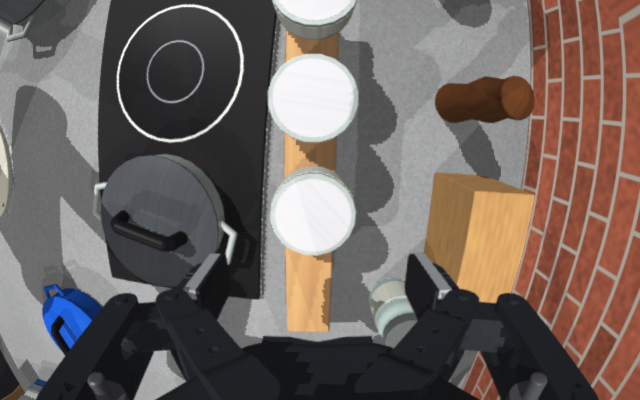

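Request:
carry_out:
  rows:
    - {"gripper":0,"dx":-15.5,"dy":-7.69,"dz":1.5,"wx":0.11,"wy":0.04,"wz":0.07}
    - {"gripper":0,"dx":-15.5,"dy":-7.69,"dz":1.5,"wx":0.11,"wy":0.04,"wz":0.07}
    - {"gripper":0,"dx":-15.5,"dy":-7.69,"dz":1.5,"wx":0.11,"wy":0.04,"wz":0.07}
    - {"gripper":0,"dx":-15.5,"dy":-7.69,"dz":1.5,"wx":0.11,"wy":0.04,"wz":0.07}
    - {"gripper":0,"dx":-15.5,"dy":-7.69,"dz":1.5,"wx":0.11,"wy":0.04,"wz":0.07}
    - {"gripper":0,"dx":-15.5,"dy":-7.69,"dz":1.5,"wx":0.11,"wy":0.04,"wz":0.07}
    - {"gripper":0,"dx":-15.5,"dy":-7.69,"dz":1.5,"wx":0.11,"wy":0.04,"wz":0.07}
    - {"gripper":0,"dx":-15.5,"dy":-7.69,"dz":2.5,"wx":0.11,"wy":0.04,"wz":0.07}
    - {"gripper":0,"dx":-15.5,"dy":-7.69,"dz":3.4,"wx":0.11,"wy":0.04,"wz":0.07}
    - {"gripper":0,"dx":-15.5,"dy":-7.69,"dz":3.4,"wx":0.11,"wy":0.04,"wz":0.07}
    - {"gripper":0,"dx":-15.5,"dy":-7.69,"dz":3.4,"wx":0.11,"wy":0.04,"wz":0.07}
    - {"gripper":0,"dx":-15.5,"dy":-7.69,"dz":3.4,"wx":0.11,"wy":0.04,"wz":0.07}

```text
time: 27.55
tcp_pos: [0.4706, -0.4197, 0.1502]
tcp_rot: [3.141, -0.0, 1.599]
contact_force: [0.3, 0.7, -0.0]
grip_width: 0.0856
```

```bash
python3 - <<'E'
from m import *
im=save('wrist','wrist16')
Cw=viewer.get_calibration('wrist'); Cw={k:np.array(v) for k,v in Cw.items()}
print(proj('wrist',(.470,-.4203,.042),Cw))
E
python3 d.py .470,-.4203,.020,91.6
```

```text
[315.90704865 208.23043007]
t 27.6 pos [ 0.471  -0.4198  0.1508] rpy [179.9   0.   91.7] w 0.0857 F [ 0.4 -0.4 -0. ]
d [-0.02 -0.05  5.23] w [0.01 0.01 0.01]
```

View pics/wrist16.png

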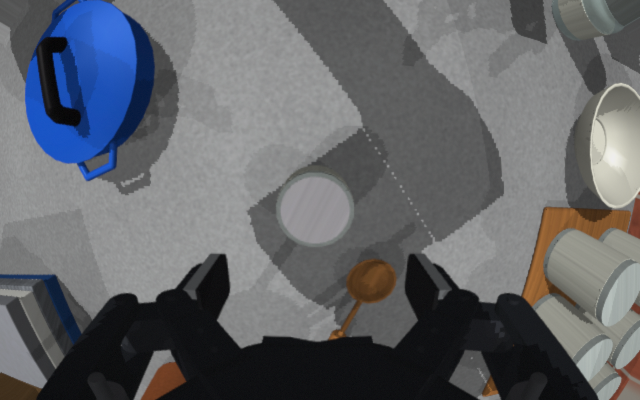

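Request:
carry_out:
  rows:
    - {"gripper":0,"dx":0,"dy":-0.04,"dz":1.5,"wx":0,"wy":0,"wz":0}
    - {"gripper":0,"dx":0,"dy":-0.04,"dz":2.7,"wx":0,"wy":0,"wz":0}
    - {"gripper":0,"dx":0,"dy":-0.04,"dz":3.6,"wx":0,"wy":0,"wz":0}
    - {"gripper":0,"dx":0,"dy":-0.04,"dz":4.4,"wx":0,"wy":0,"wz":0}
    - {"gripper":0,"dx":0,"dy":-0.04,"dz":4.9,"wx":0,"wy":0,"wz":0}
    - {"gripper":0,"dx":0,"dy":-0.04,"dz":5.23,"wx":0,"wy":0,"wz":0}
    - {"gripper":0,"dx":0,"dy":-0.04,"dz":5.23,"wx":0,"wy":0,"wz":0}
    - {"gripper":60,"dx":0,"dy":-0.04,"dz":5.23,"wx":0,"wy":0,"wz":0}
    - {"gripper":100,"dx":0,"dy":-0.04,"dz":5.23,"wx":0,"wy":0,"wz":0}
    - {"gripper":200,"dx":0,"dy":-0.04,"dz":5.23,"wx":0,"wy":0,"wz":0}
    - {"gripper":255,"dx":0,"dy":-0.04,"dz":5.23,"wx":0,"wy":0,"wz":0}
    - {"gripper":255,"dx":0,"dy":-0.04,"dz":5.23,"wx":0,"wy":0,"wz":0}

```text
time: 28.8
tcp_pos: [0.4711, -0.4211, 0.0219]
tcp_rot: [3.139, 0.003, 1.6]
contact_force: [-0.8, 0.9, 6.0]
grip_width: 0.063
```

```bash
python3 d.py .6475,-.1126,.20,91.6
```

```text
t 28.8 pos [ 0.4711 -0.4211  0.0219] rpy [179.8   0.2  91.7] w 0.063 F [-0.8  0.9  6. ]
d [12.1   7.43 -7.14] w [0.03 0.03 0.01]
```

Request:
carry_out:
  rows:
    - {"gripper":255,"dx":0,"dy":0,"dz":-1,"wx":0,"wy":0,"wz":0}
    - {"gripper":255,"dx":0,"dy":0,"dz":-3,"wx":0,"wy":0,"wz":0}
    - {"gripper":255,"dx":0,"dy":0,"dz":-5,"wx":0,"wy":0,"wz":0}
    - {"gripper":255,"dx":1.0,"dy":0.6,"dz":-7.1,"wx":0,"wy":0,"wz":0}
    - {"gripper":255,"dx":2.5,"dy":1.5,"dz":-7.1,"wx":0,"wy":0,"wz":0}
    - {"gripper":255,"dx":4,"dy":2.5,"dz":-7.1,"wx":0,"wy":0,"wz":0}
    - {"gripper":255,"dx":5.6,"dy":3.4,"dz":-7.1,"wx":0,"wy":0,"wz":0}
    - {"gripper":255,"dx":7.2,"dy":4.4,"dz":-7.1,"wx":0,"wy":0,"wz":0}
    - {"gripper":255,"dx":8.8,"dy":5.4,"dz":-7.1,"wx":0,"wy":0,"wz":0}
    - {"gripper":255,"dx":10.4,"dy":6.4,"dz":-7.1,"wx":0,"wy":0,"wz":0}
    - {"gripper":255,"dx":11.7,"dy":7.2,"dz":-7.1,"wx":0,"wy":0,"wz":0}
    - {"gripper":255,"dx":12.1,"dy":7.43,"dz":-7.1,"wx":0,"wy":0,"wz":0}

```text
time: 30.0
tcp_pos: [0.6484, -0.1088, 0.1985]
tcp_rot: [3.139, 0.002, 1.604]
contact_force: [-1.1, -0.0, -2.0]
grip_width: 0.0626
```

```bash
python3 - <<'E'
from m import *
im=save('wrist','wrist17')
E
python3 d.py .6478,-.1126,.1315,91.6
```

```text
t 30.05 pos [ 0.6484 -0.1089  0.1985] rpy [1.798e+02 1.000e-01 9.190e+01] w 0.0629 F [ 0.   1.2 -1.5]
d [-0.14 -0.03  2.68] w [0.03 0.02 0.05]
```

View pics/wrist17.png

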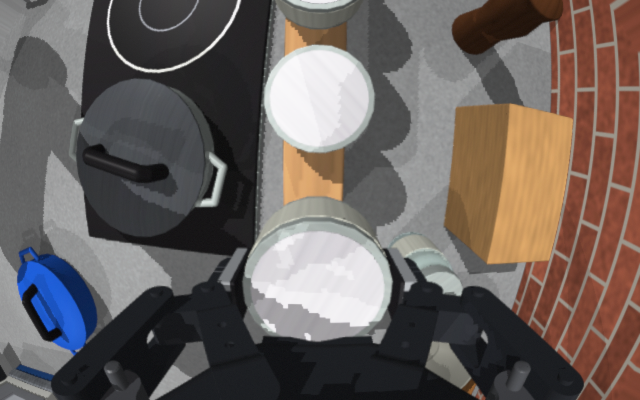

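Request:
carry_out:
  rows:
    - {"gripper":255,"dx":-0.14,"dy":-0.03,"dz":0.6,"wx":0,"wy":0,"wz":0}
    - {"gripper":255,"dx":-0.14,"dy":-0.03,"dz":1.3,"wx":0,"wy":0,"wz":0}
    - {"gripper":255,"dx":-0.14,"dy":-0.03,"dz":1.9,"wx":0,"wy":0,"wz":0}
    - {"gripper":255,"dx":-0.14,"dy":-0.03,"dz":2.35,"wx":0,"wy":0,"wz":0}
    - {"gripper":255,"dx":-0.14,"dy":-0.03,"dz":2.55,"wx":0,"wy":0,"wz":0}
    - {"gripper":255,"dx":-0.14,"dy":-0.03,"dz":2.63,"wx":0,"wy":0,"wz":0}
    - {"gripper":255,"dx":-0.14,"dy":-0.03,"dz":2.68,"wx":0,"wy":0,"wz":0}
    - {"gripper":255,"dx":-0.14,"dy":-0.03,"dz":2.68,"wx":0,"wy":0,"wz":0}
    - {"gripper":255,"dx":-0.14,"dy":-0.03,"dz":2.71,"wx":0,"wy":0,"wz":0}

```text
time: 30.95
tcp_pos: [0.6485, -0.1128, 0.132]
tcp_rot: [3.137, 0.003, 1.604]
contact_force: [-1.3, 1.8, 4.2]
grip_width: 0.0626
```

Request:
carry_out:
  rows:
    - {"gripper":80,"dx":0,"dy":0,"dz":0,"wx":0,"wy":0,"wz":0}
    - {"gripper":40,"dx":0,"dy":0,"dz":0,"wx":0,"wy":0,"wz":0}
    - {"gripper":0,"dx":0,"dy":0,"dz":0,"wx":0,"wy":0,"wz":0}
    - {"gripper":0,"dx":0,"dy":0,"dz":0,"wx":0,"wy":0,"wz":0}
    - {"gripper":0,"dx":0,"dy":0,"dz":0,"wx":0,"wy":0,"wz":0}
    - {"gripper":0,"dx":0,"dy":0,"dz":-0.6,"wx":0,"wy":0,"wz":0}
    - {"gripper":0,"dx":0,"dy":0,"dz":-1.6,"wx":0,"wy":0,"wz":0}
    - {"gripper":0,"dx":0,"dy":0,"dz":-3,"wx":0,"wy":0,"wz":0}
    - {"gripper":0,"dx":0,"dy":0,"dz":-4,"wx":0,"wy":0,"wz":0}
    - {"gripper":0,"dx":0,"dy":0,"dz":-4,"wx":0,"wy":0,"wz":0}

```text
time: 31.95
tcp_pos: [0.6507, -0.1134, 0.2388]
tcp_rot: [3.127, 0.007, 1.604]
contact_force: [0.3, 0.8, 0.2]
grip_width: 0.0853
```

```bash
python3 - <<'E'
from m import *
im=save('wrist','wrist18');save('top','top18')
E
python3 d.py .46,-.073,.23,-16.3
```

```text
t 32.05 pos [ 0.6485 -0.1127  0.2332] rpy [179.6   0.2  91.9] w 0.0857 F [ 0.  -0.5 -1. ]
d [ 1.84 -7.48  0.08] w [ 0.07 -0.04 18.03]
```

View pics/wrist18.png

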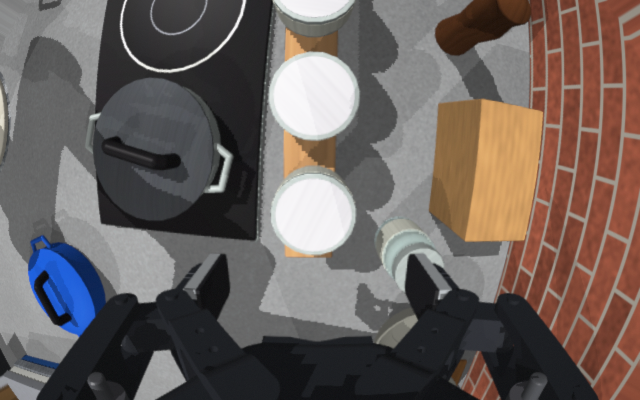

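View pics/top18.png

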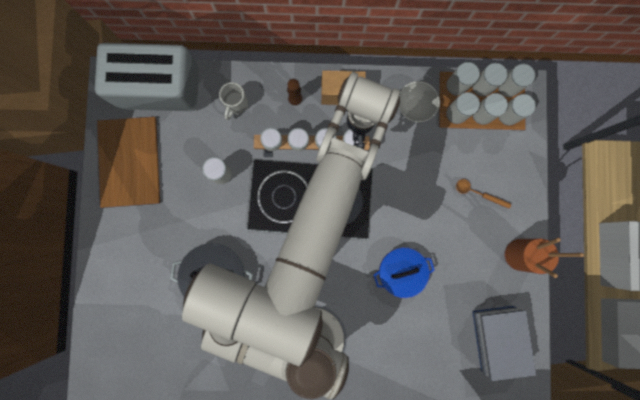

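Request:
carry_out:
  rows:
    - {"gripper":0,"dx":1.84,"dy":-7.48,"dz":0,"wx":0,"wy":0,"wz":18}
    - {"gripper":0,"dx":1.84,"dy":-7.48,"dz":0,"wx":0,"wy":0,"wz":18}
    - {"gripper":0,"dx":1.84,"dy":-7.48,"dz":0,"wx":0,"wy":0,"wz":18}
    - {"gripper":0,"dx":1.84,"dy":-7.48,"dz":0,"wx":0,"wy":0,"wz":18}
    - {"gripper":0,"dx":1.84,"dy":-7.48,"dz":0,"wx":0,"wy":0,"wz":18}
    - {"gripper":0,"dx":1.84,"dy":-7.48,"dz":0,"wx":0,"wy":0,"wz":18}
    - {"gripper":0,"dx":1.84,"dy":-7.48,"dz":0,"wx":0,"wy":0,"wz":18}
    - {"gripper":0,"dx":1.84,"dy":-7.48,"dz":0,"wx":0,"wy":0,"wz":18}
    - {"gripper":0,"dx":1.84,"dy":-7.48,"dz":0,"wx":0,"wy":0,"wz":18}
    - {"gripper":0,"dx":1.84,"dy":-7.48,"dz":0,"wx":0,"wy":0,"wz":18}
    - {"gripper":0,"dx":1.84,"dy":-7.48,"dz":0,"wx":0,"wy":0,"wz":18}
    - {"gripper":0,"dx":1.84,"dy":-7.48,"dz":0,"wx":0,"wy":0,"wz":18}

```text
time: 33.25
tcp_pos: [0.4591, -0.0725, 0.2302]
tcp_rot: [3.141, -0.004, -0.202]
contact_force: [0.2, 0.4, -0.3]
grip_width: 0.0854
```

Request:
carry_out:
  rows:
    - {"gripper":0,"dx":0,"dy":0,"dz":0,"wx":0,"wy":0,"wz":0.5}
    - {"gripper":0,"dx":0,"dy":0,"dz":0,"wx":0,"wy":0,"wz":0.5}
    - {"gripper":0,"dx":0,"dy":0,"dz":0,"wx":0,"wy":0,"wz":0.5}

```text
time: 33.55
tcp_pos: [0.4585, -0.0722, 0.2292]
tcp_rot: [3.141, -0.002, -0.253]
contact_force: [0.0, -0.2, 0.3]
grip_width: 0.0851
```

```bash
python3 - <<'E'
from m import *
im=save('wrist','wrist19');g=im.max(2)
Cw=viewer.get_calibration('wrist'); Cw={k:np.array(v) for k,v in Cw.items()}
def circ(P): s=np.linalg.lstsq(np.c_[2*P,np.ones(len(P))],(P**2).sum(1),rcond=None)[0]; return s[:2].round(4),np.sqrt(s[2]+s[0]**2+s[1]**2).round(4)
for c,a,l in blobs(g<45,(270,130,370,255),200):
    ys,xs=np.nonzero(l);P=np.array([hit('wrist',(x,y),.096,Cw)[:2] for x,y in zip(xs,ys)]); print('handle',c,a,cv2.minAreaRect((P*1000).astype(np.float32)))
for c,a,l in blobs(g>150,(100,130,260,260),60):
    ys,xs=np.nonzero(l); print('ring',a,circ(np.array([hit('wrist',(x,y),.012,Cw)[:2] for x,y in zip(xs,ys)])))
E
python3 d.py .46,-.073,.083,-16.3
```

```text
handle [318.46710526 177.16776316] 608 ((466.96185302734375, -75.63838958740234), (14.321873664855957, 86.4111328125), 73.4533462524414)
ring 1113 (array([0.4742, 0.1088]), np.float64(0.0869))
ring 369 (array([0.474, 0.109]), np.float64(0.0389))
ring 831 (array([0.4711, 0.2401]), np.float64(0.0285))
t 33.6 pos [ 0.4587 -0.0723  0.2295] rpy [ 1.80e+02 -1.00e-01 -1.45e+01] w 0.0853 F [ 0.2  0.2 -0.2]
d [0.05 0.01 5.86] w [ 0.01 -0.02  0.3 ]
```

View pics/wrist19.png

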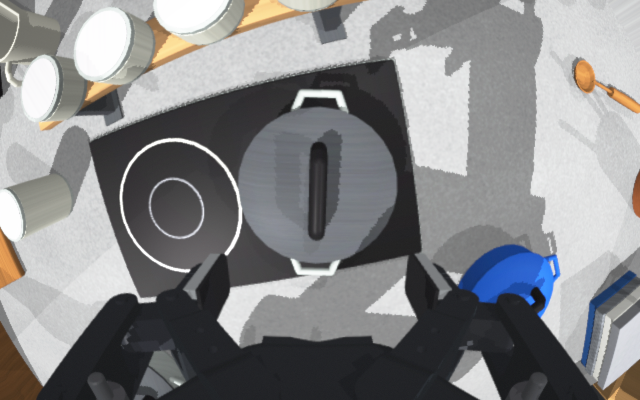

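Request:
carry_out:
  rows:
    - {"gripper":0,"dx":0.06,"dy":0.07,"dz":0.8,"wx":0,"wy":0,"wz":0.33}
    - {"gripper":0,"dx":0.06,"dy":0.07,"dz":1.7,"wx":0,"wy":0,"wz":0.33}
    - {"gripper":0,"dx":0.06,"dy":0.07,"dz":2.6,"wx":0,"wy":0,"wz":0.33}
    - {"gripper":0,"dx":0.06,"dy":0.07,"dz":3.5,"wx":0,"wy":0,"wz":0.33}
    - {"gripper":0,"dx":0.06,"dy":0.07,"dz":4.3,"wx":0,"wy":0,"wz":0.33}
    - {"gripper":0,"dx":0.06,"dy":0.07,"dz":5.0,"wx":0,"wy":0,"wz":0.33}
    - {"gripper":0,"dx":0.06,"dy":0.07,"dz":5.5,"wx":0,"wy":0,"wz":0.33}
    - {"gripper":0,"dx":0.06,"dy":0.07,"dz":5.86,"wx":0,"wy":0,"wz":0.33}
    - {"gripper":0,"dx":0.06,"dy":0.07,"dz":5.86,"wx":0,"wy":0,"wz":0.33}
    - {"gripper":0,"dx":0.06,"dy":0.07,"dz":5.86,"wx":0,"wy":0,"wz":0.33}

```text
time: 34.6
tcp_pos: [0.4604, -0.0747, 0.0835]
tcp_rot: [3.141, -0.003, -0.288]
contact_force: [-0.7, -0.0, 0.2]
grip_width: 0.0854
```

```bash
python3 - <<'E'
from m import *
im=save('wrist','wrist20')
E
python3 d.py .46,-.074,.083,-16.5
```

```text
t 34.65 pos [ 0.4606 -0.0748  0.0838] rpy [180.   -0.2 -16.5] w 0.0857 F [0.9 0.1 0. ]
d [-0.03 -0.02  0.03] w [ 0.01 -0.04  0.  ]
```

View pics/wrist20.png

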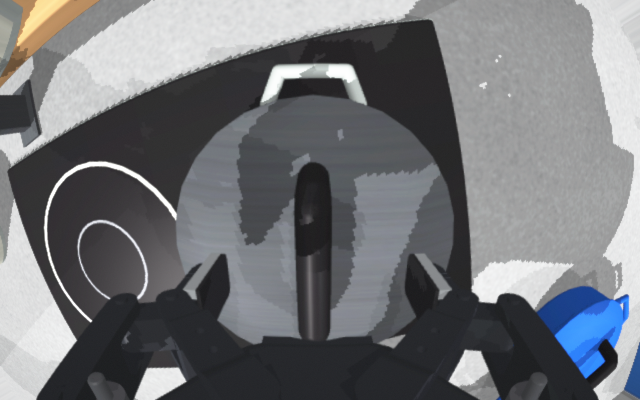

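Request:
carry_out:
  grip_force: 25
  rows:
    - {"gripper":120,"dx":0,"dy":0,"dz":0,"wx":0,"wy":0,"wz":0}
    - {"gripper":150,"dx":0,"dy":0,"dz":0,"wx":0,"wy":0,"wz":0}
    - {"gripper":180,"dx":0,"dy":0,"dz":0,"wx":0,"wy":0,"wz":0}
    - {"gripper":230,"dx":0,"dy":0,"dz":0,"wx":0,"wy":0,"wz":0}
    - {"gripper":255,"dx":0,"dy":0,"dz":0,"wx":0,"wy":0,"wz":0}
    - {"gripper":255,"dx":0,"dy":0,"dz":0,"wx":0,"wy":0,"wz":0}
    - {"gripper":255,"dx":0,"dy":0,"dz":0,"wx":0,"wy":0,"wz":0}

```text
time: 35.35
tcp_pos: [0.4608, -0.0745, 0.0841]
tcp_rot: [3.141, -0.004, -0.288]
contact_force: [-0.3, 1.6, 3.7]
grip_width: 0.0152
```

```bash
python3 d.py .477,.1085,.0835,-16.5
```

```text
t 35.35 pos [ 0.4608 -0.0745  0.0841] rpy [180.   -0.2 -16.5] w 0.0152 F [-0.3  1.6  3.7]
d [-1.46 -7.2   0.02] w [ 0.   -0.04  0.  ]
```

Request:
carry_out:
  rows:
    - {"gripper":255,"dx":-0.03,"dy":-0.15,"dz":0,"wx":0,"wy":0,"wz":0}
    - {"gripper":255,"dx":-0.09,"dy":-0.45,"dz":0,"wx":0,"wy":0,"wz":0}
    - {"gripper":255,"dx":-0.15,"dy":-0.75,"dz":0,"wx":0,"wy":0,"wz":0}
    - {"gripper":255,"dx":-0.21,"dy":-1.05,"dz":0,"wx":0,"wy":0,"wz":0}
    - {"gripper":255,"dx":-0.27,"dy":-1.35,"dz":0,"wx":0,"wy":0,"wz":0}
    - {"gripper":255,"dx":-0.33,"dy":-1.65,"dz":0,"wx":0,"wy":0,"wz":0}
    - {"gripper":255,"dx":-0.4,"dy":-1.95,"dz":0,"wx":0,"wy":0,"wz":0}
    - {"gripper":255,"dx":-0.46,"dy":-2.25,"dz":0,"wx":0,"wy":0,"wz":0}
    - {"gripper":255,"dx":-0.52,"dy":-2.55,"dz":0,"wx":0,"wy":0,"wz":0}
    - {"gripper":255,"dx":-0.58,"dy":-2.85,"dz":0,"wx":0,"wy":0,"wz":0}
    - {"gripper":255,"dx":-0.64,"dy":-3.15,"dz":0,"wx":0,"wy":0,"wz":0}
    - {"gripper":255,"dx":-0.7,"dy":-3.45,"dz":0,"wx":0,"wy":0,"wz":0}

```text
time: 36.55
tcp_pos: [0.4687, 0.0137, 0.0841]
tcp_rot: [3.141, -0.004, -0.288]
contact_force: [-0.6, -4.9, 2.6]
grip_width: 0.0151
```

```bash
python3 d.py .477,.1085,.0840,-16.5
```

```text
t 36.55 pos [0.4687 0.0137 0.0841] rpy [180.   -0.2 -16.5] w 0.0151 F [-0.6 -4.9  2.6]
d [-0.76 -3.73 -0.  ] w [ 0.   -0.04  0.  ]
```

Request:
carry_out:
  rows:
    - {"gripper":255,"dx":-0.07,"dy":-0.33,"dz":0,"wx":0,"wy":0,"wz":0}
    - {"gripper":255,"dx":-0.14,"dy":-0.68,"dz":0,"wx":0,"wy":0,"wz":0}
    - {"gripper":255,"dx":-0.21,"dy":-1.03,"dz":0,"wx":0,"wy":0,"wz":0}
    - {"gripper":255,"dx":-0.28,"dy":-1.38,"dz":0,"wx":0,"wy":0,"wz":0}
    - {"gripper":255,"dx":-0.35,"dy":-1.73,"dz":0,"wx":0,"wy":0,"wz":0}
    - {"gripper":255,"dx":-0.42,"dy":-2.08,"dz":0,"wx":0,"wy":0,"wz":0}
    - {"gripper":255,"dx":-0.49,"dy":-2.43,"dz":0,"wx":0,"wy":0,"wz":0}
    - {"gripper":255,"dx":-0.56,"dy":-2.78,"dz":0,"wx":0,"wy":0,"wz":0}
    - {"gripper":255,"dx":-0.63,"dy":-3.13,"dz":0,"wx":0,"wy":0,"wz":0}
    - {"gripper":255,"dx":-0.7,"dy":-3.45,"dz":0,"wx":0,"wy":0,"wz":0}
    - {"gripper":255,"dx":-0.76,"dy":-3.71,"dz":0,"wx":0,"wy":0,"wz":0}
    - {"gripper":255,"dx":-0.76,"dy":-3.71,"dz":0,"wx":0,"wy":0,"wz":0}

```text
time: 37.75
tcp_pos: [0.4767, 0.1095, 0.0841]
tcp_rot: [-3.14, -0.004, -0.287]
contact_force: [0.3, 1.3, 2.7]
grip_width: 0.0152
```

Request:
carry_out:
  rows:
    - {"gripper":150,"dx":0,"dy":0,"dz":0,"wx":0,"wy":0,"wz":0}
    - {"gripper":80,"dx":0,"dy":0,"dz":0,"wx":0,"wy":0,"wz":0}
    - {"gripper":0,"dx":0,"dy":0,"dz":0,"wx":0,"wy":0,"wz":0}
    - {"gripper":0,"dx":0,"dy":0,"dz":0,"wx":0,"wy":0,"wz":0}
    - {"gripper":0,"dx":0,"dy":0,"dz":0,"wx":0,"wy":0,"wz":0}
    - {"gripper":0,"dx":0,"dy":0,"dz":0,"wx":0,"wy":0,"wz":0}
    - {"gripper":0,"dx":0,"dy":0,"dz":-1,"wx":0,"wy":0,"wz":0}
    - {"gripper":0,"dx":0,"dy":0,"dz":-2.5,"wx":0,"wy":0,"wz":0}
    - {"gripper":0,"dx":0,"dy":0,"dz":-4.5,"wx":0,"wy":0,"wz":0}
    - {"gripper":0,"dx":0,"dy":0,"dz":-6,"wx":0,"wy":0,"wz":0}
    - {"gripper":0,"dx":0,"dy":0,"dz":-6,"wx":0,"wy":0,"wz":0}
    - {"gripper":0,"dx":0,"dy":0,"dz":-6,"wx":0,"wy":0,"wz":0}

```text
time: 38.95
tcp_pos: [0.4765, 0.1094, 0.2348]
tcp_rot: [-3.14, -0.006, -0.287]
contact_force: [0.3, 0.2, -0.9]
grip_width: 0.0852
```

```bash
python3 - <<'E'
from m import *
im=save('wrist','wrist21')
E
python3 d.py .35,-.3,.3,-16.5
```

```text
t 39.0 pos [0.4756 0.1094 0.2332] rpy [-1.799e+02 -1.000e-01 -1.650e+01] w 0.0854 F [ 1.  -0.3  0.2]
d [-0.17 17.13 -2.69] w [-0.01 -0.02  0.01]
```

View pics/wrist21.png

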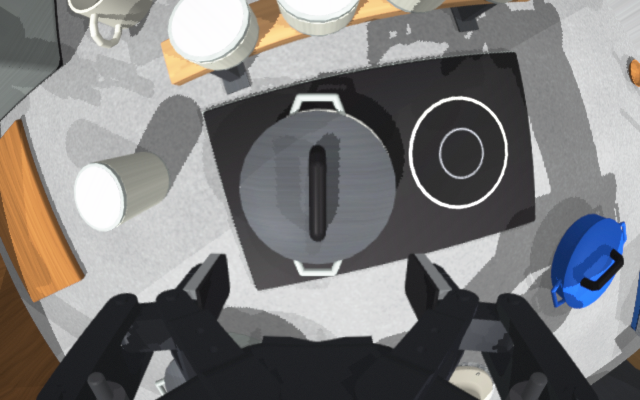

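Pan set down, with its lid centred around (318,187). I move the arm clear to the right for an unobstructed look from above.

Request:
carry_out:
  rows:
    - {"gripper":0,"dx":-0.2,"dy":17,"dz":-2.7,"wx":0,"wy":0,"wz":0}
    - {"gripper":0,"dx":-0.2,"dy":17,"dz":-2.7,"wx":0,"wy":0,"wz":0}
    - {"gripper":0,"dx":-0.2,"dy":17,"dz":-2.7,"wx":0,"wy":0,"wz":0}
    - {"gripper":0,"dx":-0.2,"dy":17,"dz":-2.7,"wx":0,"wy":0,"wz":0}
    - {"gripper":0,"dx":-0.2,"dy":17,"dz":-2.7,"wx":0,"wy":0,"wz":0}
    - {"gripper":0,"dx":-0.2,"dy":17,"dz":-2.7,"wx":0,"wy":0,"wz":0}
    - {"gripper":0,"dx":-0.2,"dy":17,"dz":-2.7,"wx":0,"wy":0,"wz":0}
    - {"gripper":0,"dx":-0.2,"dy":17,"dz":-2.7,"wx":0,"wy":0,"wz":0}
    - {"gripper":0,"dx":-0.2,"dy":17,"dz":-2.7,"wx":0,"wy":0,"wz":0}
    - {"gripper":0,"dx":-0.2,"dy":17,"dz":-2.7,"wx":0,"wy":0,"wz":0}
    - {"gripper":0,"dx":-0.2,"dy":17,"dz":-2.7,"wx":0,"wy":0,"wz":0}
    - {"gripper":0,"dx":-0.2,"dy":17,"dz":-2.7,"wx":0,"wy":0,"wz":0}

```text
time: 40.2
tcp_pos: [0.3502, -0.2953, 0.2988]
tcp_rot: [-3.138, -0.0, -0.286]
contact_force: [-0.4, 0.6, -0.1]
grip_width: 0.0854
```

Run:
```python
from m import *
im=save('top','top22'); save('side','side22'); g=im.max(2); hsv=cv2.cvtColor(im,cv2.COLOR_BGR2HSV)
a=np.radians(1.6)
for c,ar,l in blobs(g>170,(250,122,380,152)):
    p=hit('top',c,.152,C); d=p[:2]-[.6445,.0174]; print('tin',c.round(1),ar,p.round(4),'local',(d[0]*np.cos(a)+d[1]*np.sin(a)).round(4),(-d[0]*np.sin(a)+d[1]*np.cos(a)).round(4))
# pan lid: gray-blue pixels inside hob
g0=np.load('pics/top0.npy')
m=(g>62)&(g<125); 
for c,ar,l in blobs(cv2.morphologyEx(m.astype(np.uint8),cv2.MORPH_OPEN,np.ones((5,5)))>0,(252,166,312,226),300): print('pan',c,ar,hit('top',c,.06,C))
for c,ar,l in blobs(g>90,(312,175,362,228),20): print('ring',c,ar,hit('top',c,.012,C))
cv2.imwrite('pics/c22.png',cv2.resize(im[115:240,240:380],None,fx=5,fy=5,interpolation=cv2.INTER_CUBIC)[:600])
```

```text
tin [270.  137.2] 240 [0.645 0.146 0.152] local 0.0041 0.1286
tin [325.6 137.8] 254 [ 0.6478 -0.0261  0.152 ] local 0.0021 -0.0436
tin [353.4 138.1] 278 [ 0.6495 -0.1126  0.152 ] local 0.0013 -0.1301
tin [297.7 138.1] 228 [0.6443 0.0602 0.152 ] local 0.001 0.0428
pan [282.1218063 195.533571 ] 1683 [0.47371481 0.10956266 0.06      ]
ring [331.45226131 194.59798995] 199 [ 0.48628447 -0.05394144  0.012     ]
```

View pics/c22.png

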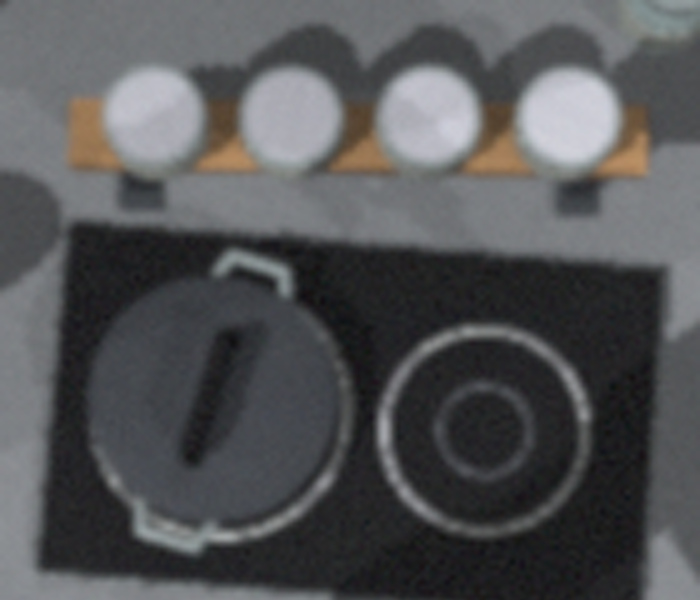

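View pics/side22.png

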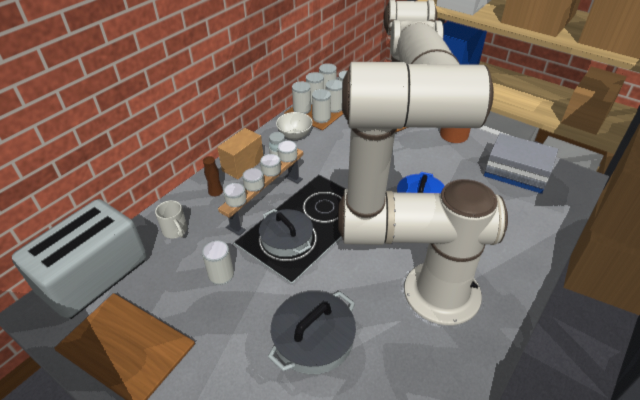

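```bash
python3 -c "
from plant import arm,telemetry
print(telemetry.state()['qvel'].round(3)); print(arm.job_done())"
```

```text
[ 0.001 -0.004 -0.008 -0.001  0.    -0.002]
the job is handed in; nothing more can be done
None
```

I handed the job in at about 40 s on the robot clock. By my checks every step was met, but the hand-in gives no verdict, so that isn't confirmed.

- **Pan to the small ring:** I slid the small grey pan by its lid handle onto the small ring, about 6 mm off centre by the wrist camera. It was not knocked aside while I worked.
- **Tins:** I found four squat tins, one left of the hob and three right. No fifth showed once the arm had cleared the views. All four stand on the plank; the last overhead picture puts them 1–4 mm off its centre line and at +129, +43, -44 and -130 mm along it.
- **Pan back:** I slid it back and let go. The last picture shows it within about 2 mm of the large ring's centre. The hand height stayed at 84 mm through both slides.
- **End state:** the tall can was not touched, and the arm was clear and still at hand-in.

**Checks that failed or disagreed:**
- The wrist and overhead cameras differed by 3–5 mm on the ring positions.
- My last automatic fit of the small ring came out off (about 0.486, -0.054, against 0.466, -0.071 earlier). It was not needed, so I ignored it.
- My first hold on tin 1 sat about 8 mm too high, so I re-gripped it before lifting.
- The first move call was refused because rows need all seven fields; nothing moved.

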